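# Hang the bent steel bar in the lighted necklace stand and turn up its light

### The arm

A 6-joint arm with a two-finger parallel gripper is mounted at the origin on the work surface. World frame = base frame: x ahead of the robot, y to its left, z up, the work surface at z = 0. Lengths are in m, angles in degrees, forces in N, time in s.
With the tool pointing down it reaches from about 0.35 to 0.875 m from the base axis. Payload 4.2 kg.
Tool frame: the origin (TCP) lies midway between the tips of the shut fingers; the grasp point (between the pads) lies 19 mm behind it; z points along the fingers, y is the direction in which the jaws open and shut (so a half turn about z gives the same grasp; the last joint's range is limited). The gripper opens to 87 mm and grips with 3 to 60 N. Pads are 19 mm wide; open, the fingers measure 117 mm over their backs; the gripper's body (75 mm by 190 mm) begins 51 mm behind the grasp point.
Start: joints at [-52.506, 22.042, 0.453, 0, -68.411, -14.817], TCP at [0.241, -0.577, 0.223] pointing down, gripper open.
Joint ranges: [-179.83, 179.83], [-69.29, 118.12], [-61.27, 80.66], [-181.25, 117.63], [-171.15, -9.14], [-177.46, 177.46]. Speed limits (degrees/s): [159.86, 159.86, 180, 180, 180, 180].

### API

Orientations are given as a 3x3 rotation matrix whose columns are the frame's x, y, z axes.
In Python, from station import sense, capture, calibration, finish_job gives the robot as it stands.
- The arm moves only by the tool carry_out, never from a script. Its argument "commands" is one flat list of numbers, 6 for each row, row after row: the shift along the tool's x, y, z in mm, then the turn, a rotation vector about the tool's x, y, z in rad. A call has 1 to 5 rows; each row shifts and turns the pose as measured when the row begins, along the tool's axes as they then stand; what a row does not reach is not made up. A row lasts 1/8 s, in which the tool goes at most 62.5 mm and 10.7 degrees, less where a joint would pass 70% of its speed; a pose out of reach is approached as far as the arm can. A call is refused whole if a number of a shift passes 62.5 or a number of a turn 0.188, either way. A call with a gripper value outside its range is refused whole. "grip" is the finger opening in mm, from 0 to 87, set as the call begins (left out, the last holds). The fingers move at their own pace and stop on an object; the grip force is fixed at half the most. Time passes only in rows, so rows that do not move let the fingers close. It gives the time, the measured TCP pose, the force and the opening at its end, in the units of the state.
- sense(): the state, without advancing time (a new reading comes with each control period).
- capture(name): name is "scene" or "top" or "wrist"; returns the picture (480x640x3 uint8, red, green, blue); there is no depth.
- calibration(name): a dict with "fx", "fy", "cx", "cy" (pixels), "rvec" (rotation vector, rad) and "tvec" (3), from world to camera coordinates, as OpenCV has them. Camera axes: x right, y down, z forward; pixel columns grow to the right and rows downward; lengths in m; the calibration is good to about 2 mm. A picture is of the moment at which its call begins: read the wrist's pose just before it. calibration takes no time and is no camera call; for the wrist camera it gives the pose at the moment of the call.
- finish_job(): hands the job in, once; it reports no verdict.
The state is a dict: "time_s": time; "joints": joint angles; "joint_velocities": joint speeds; "effort": joint torques, N m; "tcp_pos": TCP position; "ee_rot": TCP orientation; "wrist_force": force on the tool from outside, world axes, zero at the start; "moment": the same for the moment, N m; "gripper_width": opening from 0.0 (shut) to 1.0 (fully open).
Only numpy, scipy, OpenCV 4.12 (cv2) and the standard library are available. Lean on these libraries where they do the work, as an engineer would, in place of code of your own. Each camera call takes 0.05 s, during which the arm holds its last target.

### The job

Get the necklace stand ready for the photo. The bent steel bar has been pushed half under the plywood riser: draw it out by the end that sticks out until it is well clear of the riser, lay it down on the table and let go, then take it again so that both ends are free and set it gently into the stand, so that both its straight ends rest in the bottoms of the two notches with the bow hanging down between the posts. Once it hangs there at rest by itself, roll the edge of the knurled dimmer wheel three clicks up from off (anticlockwise seen from above), and leave everything else on the table where it is.

Things in the scene. Friction and masses are not known exactly. Their poses are not given: they have to be found in the camera images.
- bar_bow (a point): Bent bar of bare steel, one stiff rod of diameter 10, 210 long, 0.13 kg: a wide open U, its two ends turned outward. Point: centre of the bow (straight middle, 74 long), on the rod's axis, 5 high when flat. Axes: y along the bow, x from the bow to the line of the ends, z up as it lies. In them the ends lie on x = 60, tips at y = 105 and -105; slopes run from (0, 37) to (60, 64) and mirrored.
- bar_end_a (a point): centre of the bar's straight end at y = +85 (straight rod from y 64 to the tip), on the rod's axis; axes as bar_bow. At the start this end sticks out 60 to 85 from under the riser, the bow is under it, and the bar lies flat on the table
- bar_end_b (a point): centre of the bar's other straight end, at y = -85; under the riser at the start. The two ends are alike: the bar may go into the stand either way round. Let go in the notches it swings for two or three seconds before it is at rest
- riser: low plywood desk riser, fixed: board 300 (x) x 220 (y), underside 45 and top 60 above the table, on two upright side panels at x = 142 and -142; open towards +y (where the bar sticks out) and -y. Origin on the table under the board's centre, so the edge above the bar is at y = 110. A jar and a bottle stand on it
- stand: lighted necklace stand, fixed: white base, x -85 to 65, 250 wide in y, 26 high; two wooden posts at y = 85 and -85, each 44 (x) x 12 (y), 144 high, a notch open at the top of each. Origin on the table, z up; its front edge with the dimmer wheel is at -x and faces the robot within 45 degrees
- notch_left (a point): in the notch of the post at the stand's y = +85: where the rod's axis lies at rest, 125 above the table, at mid thickness of the post; axes as the stand. The notch runs through along y, 14 wide in x, flat bottom 120 above the table, straight walls for 12, then a mouth flared to 38. A rod of 10 rolls freely in it, so the bow swings down by its own weight
- notch_right (a point): the same in the post at the stand's y = -85
- dimmer (a joint): angle of the dimmer wheel in rad: 0 = off (as at the start), grows anticlockwise seen from above; it snaps into a click every 0.314 (0, 0.314, 0.628, 0.942, ... up to a stop at 1.885) and stays there; past half-way it snaps on by itself. Three clicks up from off is 0.942. Takes 1 to 2 N along the rim; press a fingertip on the rim with 5 to 15 N so that it does not slip
- dimmer_hub (a point): centre of the dimmer wheel: black, axis upright, diameter 51 over its 20 knurl ridges, from 12 to 30 above the table (point at 21), let into the front edge of the stand's base, standing 4 above its top and 24 out of its front. A white line on it points to the first of seven dots on the base at off, to the fourth at three clicks. Its axes turn with it
- jar_mid (a point): closed clear jar of coloured beads with a metal lid, diameter 74, 101 high, standing on the riser; point at half height (leave it alone)
- bottle_mid (a point): clear bottle with a black cap and a paper label, diameter 54, 160 high, standing on the riser; point at half height (leave it alone)
- spool_mid (a point): empty wooden spool, diameter 40, 50 high, standing on the table; point at half height (leave it alone)
- screwdriver_mid (a point): screwdriver with a grey handle, 170 long, 26 high, lying on the table; point in the handle, 30 from the middle of its length (leave it alone)
- pliers_mid (a point): small pliers with black handles, about 125 x 55, 14 high, lying on the table; point at the pivot (leave it alone)

How it is judged (in metres and radians):
On the way, in this order (a step that is already met when the one before it is completed fails the run):
1. the bar lies flat on the table, well clear of the riser, and is let go (horizontal distance between bar_bow and riser above 0.19 m and height (world z) of each of bar_bow, bar_end_a, bar_end_b below 0.012 m and contact force between bar and the fingers below 0.1 N and linear speed of bar below 0.03 m/s), for 0.2 s.
2. both ends of the bar rest in the two notches with the bow hanging down, the bar let go and at rest (((horizontal distance between bar_end_a and notch_left below 0.02 m and not (z of bar_end_a in the frame of stand above 0.131 m) and z of each of bar_end_a, bar_end_b in the frame of stand above 0.118 m and x of bar_end_a in the frame of stand between -0.008 and 0.008 m and horizontal distance between bar_end_b and notch_right below 0.02 m and not (z of bar_end_b in the frame of stand above 0.131 m) and x of bar_end_b in the frame of stand between -0.008 and 0.008 m) or (horizontal distance between bar_end_a and notch_right below 0.02 m and not (z of bar_end_a in the frame of stand above 0.131 m) and z of each of bar_end_a, bar_end_b in the frame of stand above 0.118 m and x of bar_end_a in the frame of stand between -0.008 and 0.008 m and horizontal distance between bar_end_b and notch_left below 0.02 m and not (z of bar_end_b in the frame of stand above 0.131 m) and x of bar_end_b in the frame of stand between -0.008 and 0.008 m)) and z of bar_bow in the frame of stand below 0.08 m and contact force between bar and the fingers below 0.1 N and linear speed of bar below 0.05 m/s and angular speed of bar below 0.5 rad/s), for 0.3 s.
3. the dimmer wheel stands at the third click after off (value of joint dimmer between 0.8 and 1.08 rad), for 0.2 s.
At the end, for the whole second after the job is handed in: One straight end of the bar rests on the bottom of each notch (axis 118 to 131 mm high, within 8 mm of the notch middle, end centre within 20 mm), the bow hangs down with its centre under 80 mm high, the bar is let go and at rest, and the dimmer stands at the third click (0.80 to 1.08 rad) (all of step 2 and all of step 3); the robot touches nothing.
It fails at once if another thing on the table or on the riser is moved by more than 4 cm (distance of any of jar_mid, bottle_mid, spool_mid, screwdriver_mid, pliers_mid from where it was at the start of the episode above 0.04 m).
It fails at once if the bar is dropped or flung into the stand (faster than 0.6 m/s at the notches) (linear speed of bar above 0.6 m/s and (distance between any of bar_end_a, bar_end_b and notch_left below 0.05 m or distance between any of bar_end_a, bar_end_b and notch_right below 0.05 m)).
It fails at once if the bar is pressed or knocked hard against the stand (more than 60 N) (contact force between bar and stand above 60 N).
It also fails if it takes over 67 s, if anything falls off the work surface, if the arm or the gripper's body presses on something with over 40 N, if the wrist force passes 120 N, or if a joint passes its speed limit or range.

## Working session

There is one attempt and no reset: what is moved stays moved. The work goes in short steps, Python scripts to look and compute and a tool call to move; the robot and the scene stay as the last step left them, time stands still between calls to the robot, and variables do not carry over. Pictures are saved under pics/ and viewed, and the job is handed in when it is done.

Besides the shell and the picture viewer there is one more tool, called after "Emit:" in YAML: its name, and indented under it one key for each argument. carry_out: Moves the arm, as the interface text tells. Its arguments: {"type":"object","properties":{"commands":{"type":"array"},"grip":{"type":"number"}},"required":["commands"]}

```bash
ls; mkdir -p pics; python3 - <<'E'
from station import *
import cv2,numpy as np
print(sense())
for n in ["scene","top","wrist"]:
    c=calibration(n); print(n,c)
    cv2.imwrite(f"pics/{n}0.png",capture(n)[:,:,::-1])
E
```

```text
pics
{'time_s': 0.0, 'joints': array([-5.25059036e+01,  2.20919358e+01,  3.80507046e-01, -2.94925669e-02,
       -6.84118022e+01, -1.48158828e+01]), 'joint_velocities': array([-0.00338978, -0.05221131,  0.02997923, -0.07966668,  0.00814737,
       -0.01447457]), 'effort': array([-1.23400398e-03, -3.90667498e+01,  1.87402654e+01,  4.21993107e+00,
        1.10889706e-02, -1.89799180e-04]), 'tcp_pos': array([ 0.24075366, -0.57611767,  0.2214509 ]), 'ee_rot': array([[-9.22757923e-01, -3.85378972e-01, -9.29354444e-04],
       [-3.85380082e-01,  9.22755765e-01,  1.99776526e-03],
       [ 8.76704499e-05,  2.20160841e-03, -9.99997573e-01]]), 'wrist_force': array([ 0.33071522,  0.259273  , -0.18800169]), 'moment': array([-0.02819644,  0.02394445, -0.03357811]), 'gripper_width': 1.0039518051682237}
scene {'fx': 612.5811917228319, 'fy': 612.5811917228319, 'cx': 335.69593907515554, 'cy': 242.08206916631866, 'rvec': array([ 1.225836  ,  2.40115416, -0.83694285]), 'tvec': array([ 0.3757055 , -0.23632268,  1.66924448])}
top {'fx': 534.2853316798094, 'fy': 534.2853316798094, 'cx': 322.8840990429048, 'cy': 240.76358817819965, 'rvec': array([ 2.14914358, -2.10090335,  0.15846952]), 'tvec': array([-0.07550996,  0.55786473,  1.10568428])}
wrist {'fx': 361.2665188050248, 'fy': 361.2665188050248, 'cx': 321.8246975406356, 'cy': 240.94220893722724, 'rvec': array([-1.65787726, -2.48900373, -0.30853334]), 'tvec': array([ 0.62419069, -0.03069488,  0.38876078])}
```

View pics/scene0.png

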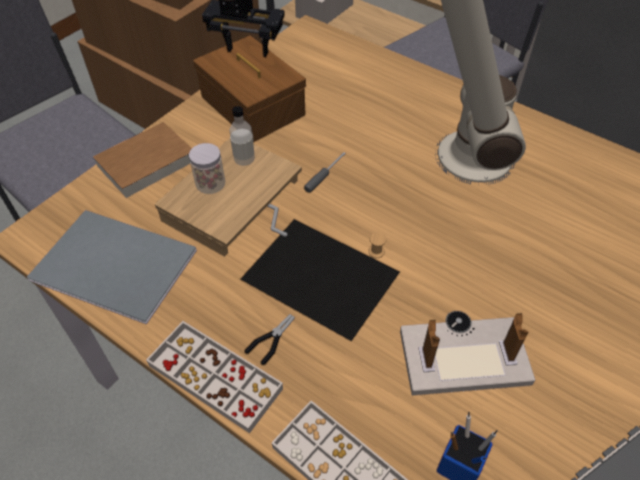

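View pics/top0.png

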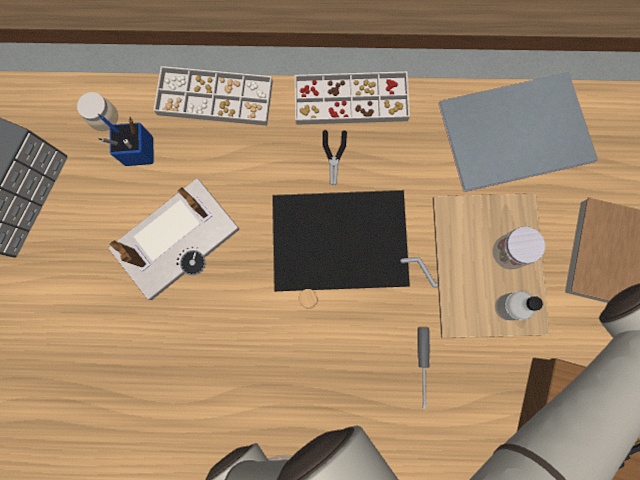

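View pics/wrist0.png

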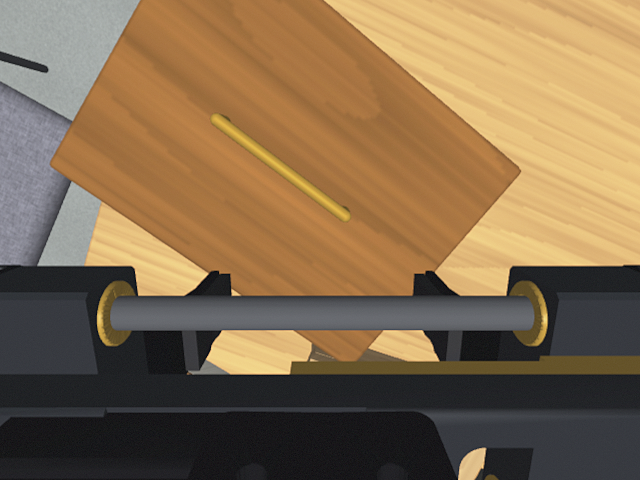

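The top view shows the bar end at about (402,261)–(436,285), the riser at (435–547, 193–338), the stand centred near (175,235) and the wheel at (191,262). I'll enlarge these areas.

```bash
cat > h.py <<'E'
from station import *
import cv2,numpy as np
def cal(n):
    c=calibration(n);K=np.array([[c['fx'],0,c['cx']],[0,c['fy'],c['cy']],[0,0,1]]);return K,cv2.Rodrigues(c['rvec'])[0],np.array(c['tvec'])
def ray(n,px,z,C=None):
    K,R,t=C or cal(n); d=R.T@np.linalg.solve(K,[px[0],px[1],1]); o=-R.T@t
    return o+d*(z-o[2])/d[2]
def proj(n,P,C=None):
    K,R,t=C or cal(n); q=(np.atleast_2d(P)@R.T+t)@K.T; return q[:,:2]/q[:,2:]
def tri(obs):
    A=np.zeros((3,3));b=np.zeros(3)
    for n,px in obs:
        K,R,t=cal(n) if isinstance(n,str) else n; d=R.T@np.linalg.solve(K,[px[0],px[1],1]);d/=np.linalg.norm(d);o=-R.T@t
        M=np.eye(3)-np.outer(d,d);A+=M;b+=M@o
    return np.linalg.solve(A,b)
def crop(img,x,y,w,h,s,name):
    c=cv2.resize(img[y:y+h,x:x+w],None,fx=s,fy=s,interpolation=cv2.INTER_CUBIC)
    if c.ndim==3:c=c[:,:,::-1]
    cv2.imwrite(name,c)
E
python3 - <<'E'
from h import *
t=cv2.imread("pics/top0.png")[:,:,::-1];s=cv2.imread("pics/scene0.png")[:,:,::-1]
crop(t,385,245,70,55,11,"pics/c_bar.png")
crop(t,100,170,150,135,5,"pics/c_stand.png")
crop(s,395,300,145,100,5,"pics/c_stand_s.png")
for n,px,z in [("bar tip",(402,261),.005),("bar bend",(417,260),.005),("bar edge",(436,285),.005)]: print(n,ray("top",px,z))
for px in [(435,196),(535,193),(547,335),(441,338)]: print("riser",ray("top",px,.06))
for px in [(197,180),(239,228),(150,299),(109,247)]: print("base",ray("top",px,.026))
print("hub",ray("top",(191,262),.03),"spool",ray("top",(308,298),.05))
print("pl",ray("top",(334,170),.01),"scr",ray("top",(424,345),.013))
E
```

```text
bar tip [ 0.52470245 -0.23825987  0.005     ]
bar bend [ 0.5276605  -0.27138935  0.005     ]
bar edge [ 0.47321122 -0.3126898   0.005     ]
riser [ 0.6599724  -0.30212206  0.06      ]
riser [ 0.6708354 -0.5162033  0.06     ]
riser [ 0.37064502 -0.52812687  0.06      ]
riser [ 0.35929995 -0.3111726   0.06      ]
base [0.69531697 0.22380661 0.026     ]
base [0.58753015 0.12363171 0.026     ]
base [0.42696217 0.30908252 0.026     ]
base [0.53889955 0.40896678 0.026     ]
hub [0.50910089 0.22409314 0.03      ] spool [ 0.43558156 -0.03443384  0.05      ]
pl [ 0.72938192 -0.0834129   0.01      ] scr [ 0.34332133 -0.28411883  0.013     ]
```

View pics/c_bar.png

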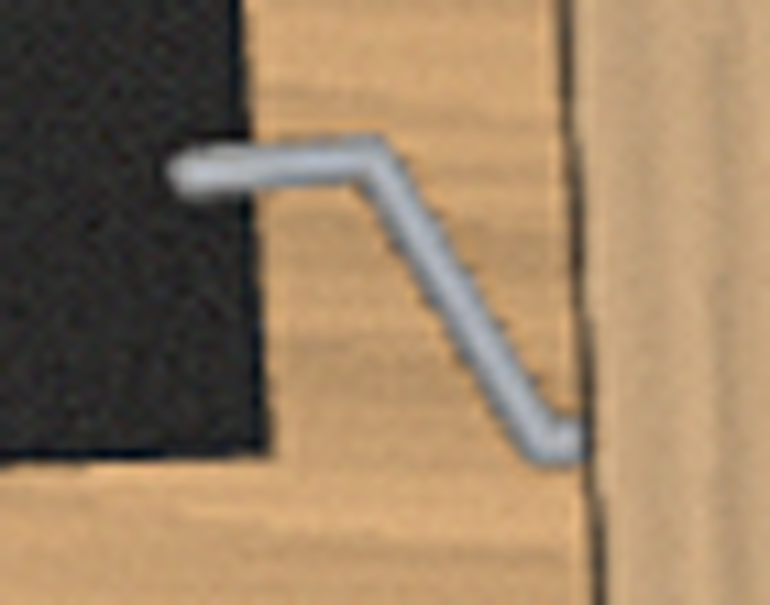

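View pics/c_stand.png

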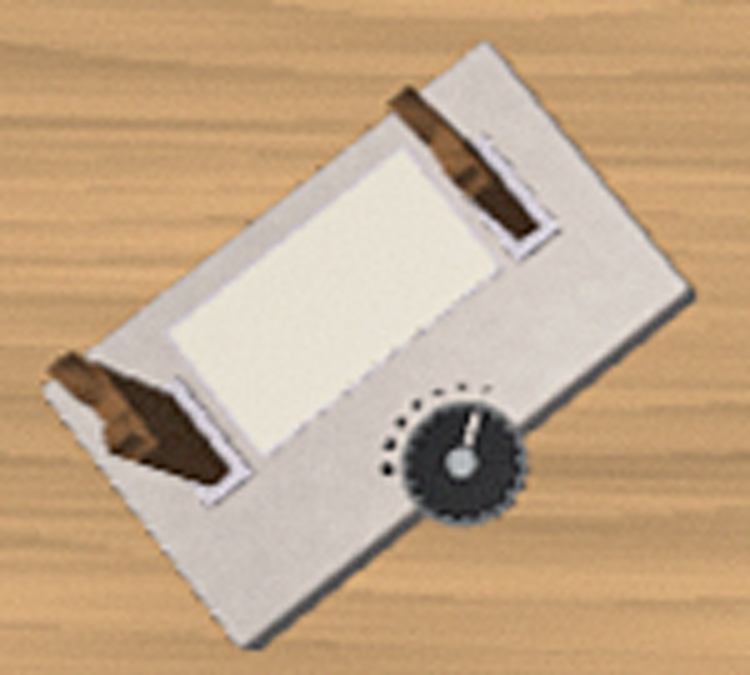

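View pics/c_stand_s.png

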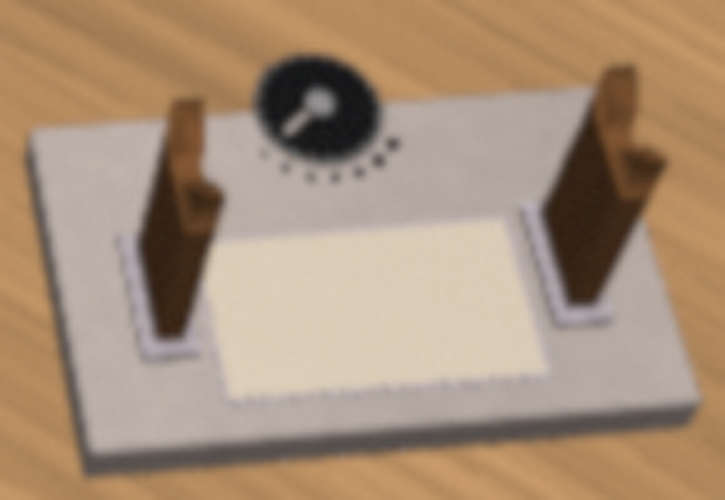

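```bash
cat > fit.py <<'E'
from h import *
from scipy.optimize import least_squares
def fit(pts,obs,x0,flat=True):
    # pts model Nx3, obs list of (cam,idx,px)
    C={n:cal(n) for n in {o[0] for o in obs}}
    def f(p):
        c,s=np.cos(p[2]),np.sin(p[2]);R=np.array([[c,-s,0],[s,c,0],[0,0,1]])
        W=pts@R.T+[p[0],p[1],0]
        return np.concatenate([proj(n,W[i],C[n])[0]-px for n,i,px in obs])
    r=least_squares(f,x0);return r.x,r.fun.reshape(-1,2)
E
python3 - <<'E'
from fit import *
T=lambda a,b:(a/5+100,b/5+170); S=lambda a,b:(a/5+395,b/5+300)
P=np.array([[65,-125,26],[-85,-125,26],[-85,125,26],[65,125,26]])/1e3
obs=[("top",0,T(487,43)),("top",1,T(690,288)),("top",2,T(243,641)),("top",3,T(45,388)),
 ("scene",0,S(698,402)),("scene",1,S(600,90)),("scene",2,S(33,130)),("scene",3,S(88,457))]
for ob in (obs,[ (a,{0:3,3:0,1:2,2:1}[i],p) if a=="scene" else (a,i,p) for a,i,p in obs]):
    x,r=fit(P,ob,[.56,.26,.7]);print(x,np.degrees(x[2]));print(r.round(1).tolist())
B=lambda a,b:(a/11+385,b/11+245)
Pb=np.array([[60,105,5],[60,64,5],[0,37,5]])/1e3
x,r=fit(Pb,[("top",0,B(172,176)),("top",1,B(372,161)),("top",2,B(545,443))],[.46,-.35,0]);print("bar",x,np.degrees(x[2]));print(r.round(1).tolist())
Pr=np.array([[150,110,60],[150,-110,60],[-150,-110,60],[-150,110,60]])/1e3
x,r=fit(Pr,[("top",0,(433,197)),("top",1,(534.5,193.5)),("top",2,(547.5,335)),("top",3,(440.5,338))],[.5,-.4,0]);print("riser",x,np.degrees(x[2]));print(r.round(1).tolist())
E
```

```text
[0.55710662 0.278932   1.28931642] 73.8723894252698
[[-37.0, 0.7], [-14.9, -29.0], [36.3, 7.9], [11.5, 37.7], [-84.3, 30.3], [-116.8, 37.6], [80.9, -32.5], [122.7, -50.6]]
[0.57193551 0.27647032 0.71497762] 40.96519983766964
[[-0.6, -1.9], [-0.2, -0.6], [-1.4, 1.3], [-2.0, -0.7], [0.7, -0.0], [-0.4, -1.6], [-1.9, -1.2], [-0.8, -1.0]]
bar [ 0.47661255 -0.34614053  0.11346924] 6.501308291368668
[[-0.1, 0.1], [0.2, -0.2], [-0.1, 0.1]]
riser [ 0.51438944 -0.41300938  0.04742208] 2.717085183580572
[[-0.8, -0.6], [0.3, 0.1], [0.4, 0.5], [0.0, -0.0]]
```

```bash
cat > plan.py <<'E'
from h import *
from scipy.spatial.transform import Rotation as Ro
def Rdown(yaw,tilt=0):
    # bar-frame yaw (deg): tool x=-bar y, tool y=-bar x, z down; then tilt about tool x (deg), raises bar x
    a=np.radians(yaw);c,s=np.cos(a),np.sin(a)
    R=np.array([[s,-c,0],[-c,-s,0],[0,0,-1.]])
    return R@Ro.from_rotvec([np.radians(tilt),0,0]).as_matrix()
def plan(wps,n,p=None,R=None):
    st=sense()
    if p is None:p,R=np.array(st['tcp_pos']),np.array(st['ee_rot'])
    for (q,Q),k in zip(wps,n):
        q=np.array(q);rv=Ro.from_matrix(R.T@Q).as_rotvec();p0,R0=p,R
        for i in range(k):
            p1=p0+(q-p0)*(i+1)/k;R1=R0@Ro.from_rotvec(rv*(i+1)/k).as_matrix()
            d=R.T@(p1-p)*1e3;w=Ro.from_matrix(R.T@R1).as_rotvec()
            print(', '.join(f"{v:.1f}" for v in d),', ',', '.join(f"{v:.3f}" for v in w),"" if abs(d).max()<62.5 and abs(w).max()<.187 else "!!")
            p,R=p1,R1
        print('--')
def where():
    st=sense();print("t",round(st['time_s'],2),"tcp",np.round(st['tcp_pos'],4),"F",np.round(st['wrist_force'],1),"w",round(st['gripper_width']*87,1),"j",np.round(st['joints'],1));R=np.array(st['ee_rot']);print(R.round(3).tolist())
E
python3 - <<'E'
from plan import *
C=cal("wrist");st=sense();R=np.array(st['ee_rot'])
print("cam in tool",R.T@(-C[1].T@C[2]-st['tcp_pos']))
plan([([.27,-.45,.29],Rdown(6.5-35)),([.527,-.25,.2],Rdown(6.5))],[5,7])
E
```

```text
cam in tool [ 6.49523534e-02  1.50362296e-04 -1.62253170e-01]
-15.1, 21.1, -13.6 ,  0.000, 0.000, -0.136 
-17.8, 18.8, -13.6 ,  0.000, 0.000, -0.136 
-20.2, 16.2, -13.6 ,  0.000, 0.000, -0.136 
-22.2, 13.4, -13.6 ,  0.000, 0.000, -0.136 
-23.8, 10.2, -13.7 ,  0.000, 0.000, -0.136 
--
-42.6, -18.6, 12.9 ,  -0.000, 0.000, -0.087 
-40.8, -22.3, 12.9 ,  -0.000, 0.000, -0.087 
-38.7, -25.8, 12.9 ,  -0.000, 0.000, -0.087 
-36.4, -29.0, 12.9 ,  -0.000, 0.000, -0.087 
-33.7, -32.1, 12.9 ,  -0.000, 0.000, -0.087 
-30.8, -34.9, 12.9 ,  -0.000, 0.000, -0.087 
-27.6, -37.4, 12.9 ,  -0.000, 0.000, -0.087 
--
```

Emit:
carry_out:
  commands: [-15,21,-14,0,0,-0.136,-18,19,-14,0,0,-0.136,-20,16,-14,0,0,-0.136,-22,13,-14,0,0,-0.136,-24,10,-14,0,0,-0.136]
  grip: 50

```text
time_s: 0.78
tcp_pos: [0.2687, -0.4468, 0.2895]
ee_rot: [[-0.458, -0.889, -0.006], [-0.889, 0.458, 0.009], [-0.005, 0.009, -1.0]]
wrist_force: [1.0, -0.5, 0.9]
gripper_width: 0.595
```

Emit:
carry_out:
  commands: [-43,-19,13,0,0,-0.087,-41,-22,13,0,0,-0.087,-39,-26,13,0,0,-0.087,-36,-29,13,0,0,-0.087,-34,-32,13,0,0,-0.087]

```text
time_s: 1.4
tcp_pos: [0.4524, -0.2941, 0.226]
ee_rot: [[-0.03, -1.0, -0.001], [-1.0, 0.03, 0.005], [-0.005, 0.001, -1.0]]
wrist_force: [0.7, -0.3, 1.0]
gripper_width: 0.575
```

```bash
python3 - <<'E'
from plan import *
where()
plan([([.527,-.25,.16],Rdown(6.5))],[4])
E
```

```text
t 1.4 tcp [ 0.4524 -0.2941  0.226 ] F [ 0.7 -0.3  1. ] w 50.1 j [-16.   13.7 -11.   -0.3 -65.4  14.4]
[[-0.03, -1.0, -0.001], [-1.0, 0.03, 0.005], [-0.005, 0.001, -1.0]]
-11.5, -18.3, 16.5 ,  0.000, 0.001, -0.036 
-10.8, -18.7, 16.5 ,  0.000, 0.001, -0.036 
-10.2, -19.1, 16.5 ,  0.000, 0.001, -0.036 
-9.5, -19.5, 16.5 ,  0.000, 0.001, -0.036 
--
```

Emit:
carry_out:
  commands: [-11,-18,16,0,0,-0.036,-11,-19,16,0,0,-0.036,-10,-19,16,0,0,-0.036,-10,-20,16,0,0,-0.036,0,0,0,0,0,0]

```text
time_s: 2.02
tcp_pos: [0.531, -0.2464, 0.1557]
ee_rot: [[0.123, -0.992, -0.005], [-0.992, -0.123, 0.006], [-0.007, 0.005, -1.0]]
wrist_force: [0.1, -0.6, 0.1]
gripper_width: 0.576
```

```bash
python3 - <<'E'
from plan import *
where()
C=cal("wrist");im=capture("wrist");crop(im,0,0,640,480,1,"pics/w1.png")
np.save("w1.npy",np.array([*C],dtype=object),allow_pickle=True)
E
```

```text
t 2.02 tcp [ 0.531  -0.2464  0.1557] F [ 0.1 -0.6  0.1] w 50.1 j [ -9.2  21.6 -10.3  -0.4 -58.5  16.5]
[[0.123, -0.992, -0.005], [-0.992, -0.123, 0.006], [-0.007, 0.005, -1.0]]Traceback (most recent call last):
  File "<stdin>", line 4, in <module>
ValueError: could not broadcast input array from shape (3,3) into shape (3,)
```

View pics/w1.png

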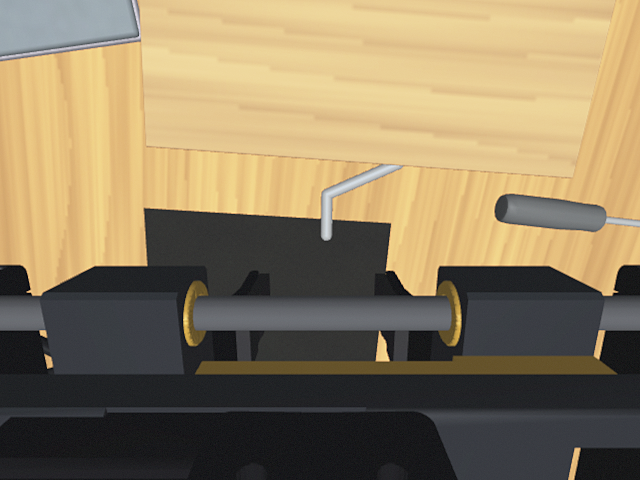

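The wrist view shows the bar tip at (326,238), the bend at (326,194) and the bar going under the riser near (395,167). The screwdriver is off to the right.

```bash
python3 - <<'E'
from plan import *
im=cv2.imread("pics/w1.png")[:,:,::-1];crop(im,290,150,130,100,6,"pics/w1c.png")
t=ray("wrist",(326.3,236),.005);b=ray("wrist",(326.5,196),.005);print(t,b,np.linalg.norm(t-b))
d=t-b;print("yaw",np.degrees(np.arctan2(-d[0],d[1])))
E
```

```text
[ 0.52640169 -0.23816175  0.005     ] [ 0.5307085  -0.27362192  0.005     ] 0.035720751221656084
yaw 6.924926341055334
```

View pics/w1c.png

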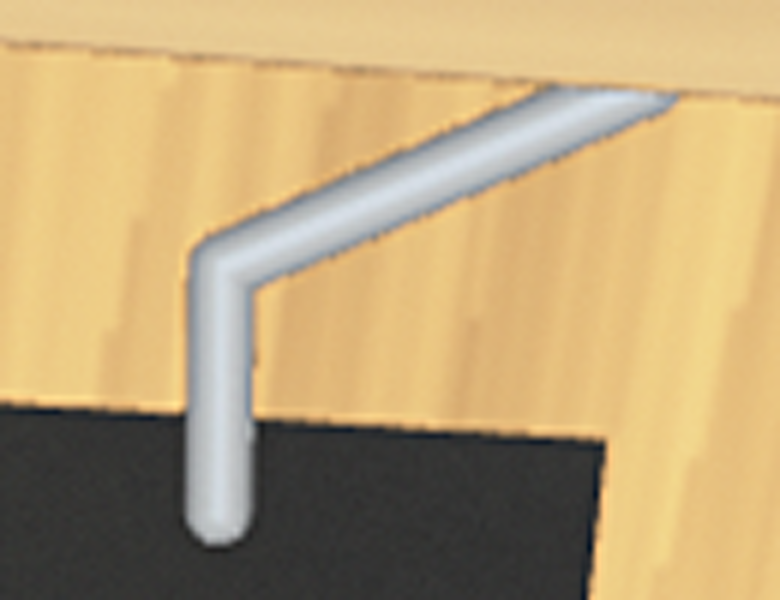

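```bash
python3 - <<'E'
from plan import *
plan([([.528,-.252,.03],Rdown(6.8)),([.528,-.252,.004],Rdown(6.8))],[3,2])
E
```

```text
1.8, 1.0, 42.2 ,  0.001, 0.002, 0.001 
1.7, 1.0, 42.2 ,  0.001, 0.002, 0.001 
1.6, 1.1, 42.2 ,  0.001, 0.002, 0.001 
--
-0.0, 0.0, 13.0 ,  -0.000, -0.000, 0.000 
-0.0, 0.0, 13.0 ,  -0.000, -0.000, 0.000 
--
```

Emit:
carry_out:
  commands: [2,1,42,0,0.002,0,2,1,42,0,0.002,0,2,1,42,0,0.002,0,0,0,13,0,0,0,0,0,12,0,0,0]

```text
time_s: 2.7
tcp_pos: [0.5326, -0.2566, 0.0078]
ee_rot: [[0.121, -0.993, 0.01], [-0.993, -0.121, -0.005], [0.006, -0.009, -1.0]]
wrist_force: [0.2, -0.1, 1.0]
gripper_width: 0.573
```

Emit:
carry_out:
  commands: [0,0,0,0,0,0,0,0,0,0,0,0,0,0,0,0,0,0]
  grip: 0

```text
time_s: 3.08
tcp_pos: [0.5346, -0.2572, 0.0106]
ee_rot: [[0.121, -0.993, 0.015], [-0.993, -0.121, -0.006], [0.008, -0.014, -1.0]]
wrist_force: [-0.1, -0.2, 0.4]
gripper_width: 0.321
```

```bash
python3 - <<'E'
from plan import *
where()
E
```

```text
t 3.08 tcp [ 0.5346 -0.2572  0.0106] F [-0.1 -0.2  0.4] w 28.0 j [-10.   31.7 -18.7   0.3 -38.7  16.7]
[[0.121, -0.993, 0.015], [-0.993, -0.121, -0.006], [0.008, -0.014, -1.0]]
```

```bash
python3 - <<'E'
from plan import *
plan([([.528,-.252,.003],Rdown(6.8))],[2])
E
```

```text
-3.0, 3.0, 3.7 ,  -0.007, -0.004, 0.001 
-3.0, 3.0, 3.8 ,  -0.007, -0.004, 0.001 
--
```

Emit:
carry_out:
  commands: [-3,3,4,-0.007,-0.004,0,-3,3,4,-0.007,-0.004,0,0,0,0,0,0,0]

```text
time_s: 3.45
tcp_pos: [0.5288, -0.2524, 0.0043]
ee_rot: [[0.122, -0.993, 0.003], [-0.993, -0.122, -0.001], [0.002, -0.002, -1.0]]
wrist_force: [0.8, -0.6, 0.8]
gripper_width: 0.097
```

Emit:
carry_out:
  commands: [0,0,0,0,0,0,0,0,0,0,0,0]

```text
time_s: 3.7
tcp_pos: [0.5288, -0.2524, 0.0044]
ee_rot: [[0.122, -0.993, 0.003], [-0.993, -0.122, -0.001], [0.002, -0.003, -1.0]]
wrist_force: [-0.9, -1.0, 2.4]
gripper_width: 0.102
```

```bash
python3 - <<'E'
from plan import *
where()
E
```

```text
t 3.7 tcp [ 0.5288 -0.2524  0.0044] F [-0.9 -1.   2.4] w 8.9 j [ -9.7  32.  -19.4   0.1 -38.5  16.6]
[[0.122, -0.993, 0.003], [-0.993, -0.122, -0.001], [0.002, -0.003, -1.0]]
```

Emit:
carry_out:
  commands: [-20,-3,0,0,0,0,-33,-4,0,0,0,0,-33,-4,0,0,0,0,-33,-4,0,0,0,0,-33,-4,0,0,0,0]

```text
time_s: 4.32
tcp_pos: [0.5302, -0.095, 0.0043]
ee_rot: [[0.121, -0.993, 0.006], [-0.993, -0.121, -0.003], [0.004, -0.005, -1.0]]
wrist_force: [0.8, -2.5, 1.7]
gripper_width: 0.107
```

```bash
python3 - <<'E'
from plan import *
where()
im=capture("top");crop(im,270,180,180,150,4,"pics/t2.png")
E
```

```text
t 4.33 tcp [ 0.5302 -0.095   0.0043] F [ 0.8 -2.5  1.7] w 9.3 j [  7.2  28.6 -26.5   0.4 -34.5  -0.6]
[[0.121, -0.993, 0.006], [-0.993, -0.121, -0.003], [0.004, -0.005, -1.0]]
```

View pics/t2.png

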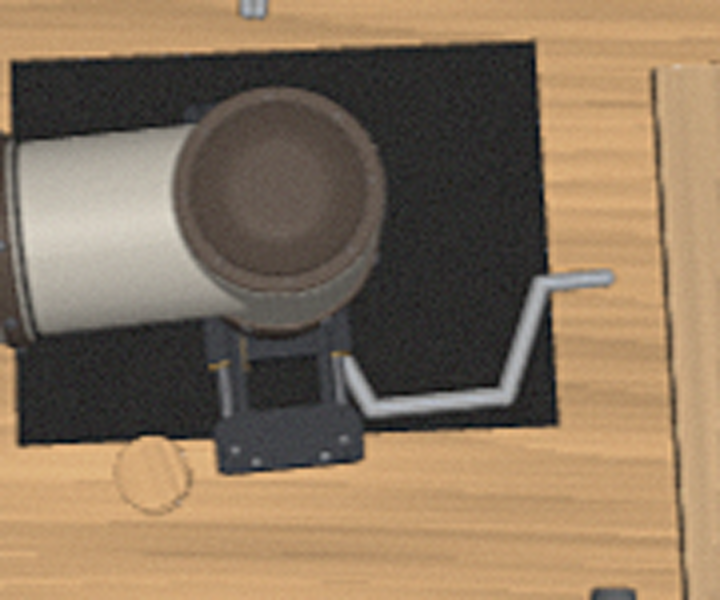

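Emit:
carry_out:
  commands: [-13,-17,0,0,0,0,-13,-17,0,0,0,0,0,0,0,0,0,0]

```text
time_s: 4.75
tcp_pos: [0.5608, -0.0584, 0.0043]
ee_rot: [[0.126, -0.992, 0.004], [-0.992, -0.126, -0.002], [0.002, -0.003, -1.0]]
wrist_force: [2.0, 1.3, 1.3]
gripper_width: 0.103
```

Emit:
carry_out:
  commands: [0,0,0,0,0,0,0,0,0,0,0,0,0,0,0,0,0,0]
  grip: 40

```text
time_s: 5.12
tcp_pos: [0.5596, -0.0591, 0.0034]
ee_rot: [[0.124, -0.992, 0.002], [-0.992, -0.124, -0.002], [0.002, -0.001, -1.0]]
wrist_force: [-0.3, 0.1, -0.1]
gripper_width: 0.351
```

```bash
python3 - <<'E'
from plan import *
where()
plan([([.555,-.065,.13],Rdown(6.8))],[5])
E
```

```text
t 5.12 tcp [ 0.5596 -0.0591  0.0034] F [-0.3  0.1 -0.1] w 30.5 j [ 10.5  30.5 -22.8   0.2 -36.7  -3.5]
[[0.124, -0.992, 0.002], [-0.992, -0.124, -0.002], [0.002, -0.001, -1.0]]
1.1, 1.0, -25.3 ,  -0.000, -0.000, 0.001 
1.1, 1.0, -25.3 ,  -0.000, -0.000, 0.001 
1.1, 1.0, -25.3 ,  -0.000, -0.000, 0.001 
1.1, 1.0, -25.3 ,  -0.000, -0.000, 0.001 
1.1, 1.1, -25.3 ,  -0.000, -0.000, 0.001 
--
```

Emit:
carry_out:
  commands: [0,2,-31,0,0,0,0,2,-31,0,0,0,0,2,-31,0,0,0,-3,2,-31,0,0,0,-4,2,-31,0,0,0]

```text
time_s: 5.75
tcp_pos: [0.5443, -0.0558, 0.1589]
ee_rot: [[0.119, -0.993, -0.009], [-0.993, -0.119, -0.003], [0.002, 0.01, -1.0]]
wrist_force: [0.2, -0.6, -0.4]
gripper_width: 0.463
```

```bash
python3 - <<'E'
from plan import *
where()
import pickle
pickle.dump(cal("wrist"),open("w3.pkl","wb"))
im=capture("wrist");crop(im,0,0,640,480,1,"pics/w3.png")
im=capture("top");crop(im,270,180,180,150,4,"pics/t3.png")
E
```

```text
t 5.75 tcp [ 0.5443 -0.0558  0.1589] F [ 0.2 -0.6 -0.4] w 40.3 j [ 11.2  18.  -15.5   0.1 -57.1  -4.3]
[[0.119, -0.993, -0.009], [-0.993, -0.119, -0.003], [0.002, 0.01, -1.0]]
```

View pics/w3.png

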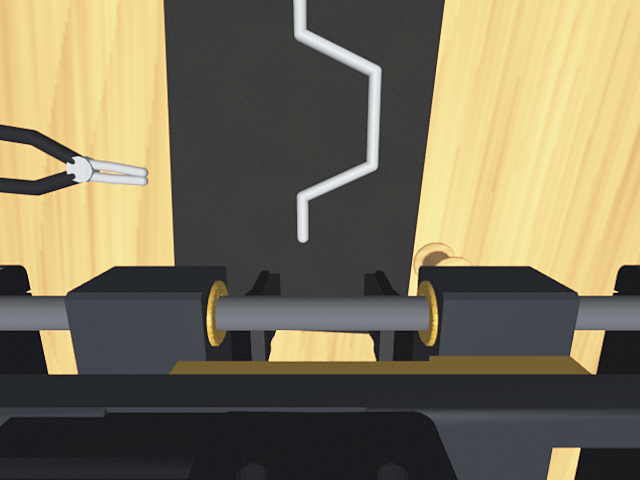

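View pics/t3.png

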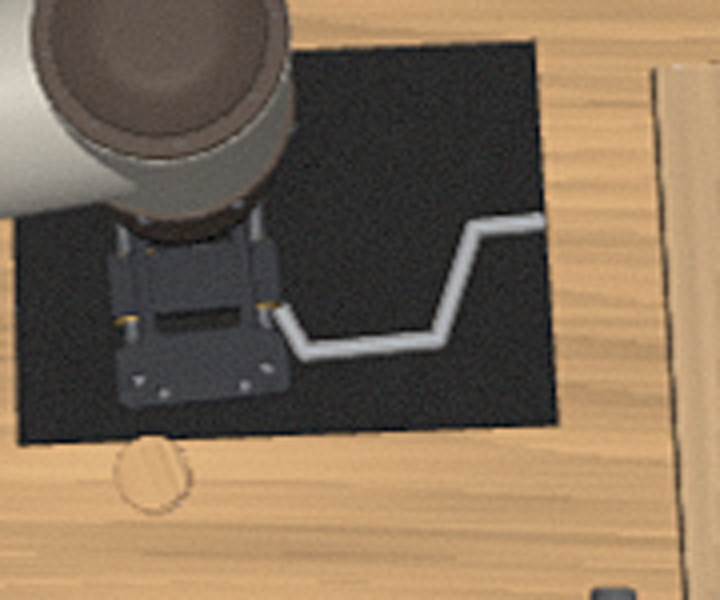

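The bar lies flat and clear of the riser. In the wrist view its tip is at (303,240), the bow bends are at (374,165) and (376,71), and the far end bend is at (300,36). The spool and pliers haven't moved.

```bash
python3 - <<'E'
from fit import *
from plan import *
Pb=np.array([[60,105,5],[60,64,5],[0,37,5],[0,-37,5],[60,-64,5]])/1e3
px=[(303,240.5),(303,198.5),(373.5,164.5),(375.5,71.5),(300.5,36)]
x,r=fit(Pb,[("wrist",i,p) for i,p in enumerate(px)],[.5,-.15,.1]);print(x,np.degrees(x[2]));print(r.round(1).tolist())
B=lambda a,b:(a/4+270,b/4+180)
x2,r=fit(Pb,[("top",2,B(305,352)),("top",3,B(440,339)),("top",4,B(474,228))],[.5,-.15,.1]);print(x2,np.degrees(x2[2]));print(r.round(1).tolist())
yaw=np.degrees(x[2])
plan([([x[0],x[1],.06],Rdown(yaw)),([x[0],x[1],.004],Rdown(yaw))],[4,3])
E
```

```text
[ 0.51566231 -0.15088417  0.12452758] 7.13490504387711
[[1.1, 0.9], [0.4, -2.2], [-1.3, 0.4], [-0.5, 0.8], [0.4, -0.1]]
[ 0.5107775  -0.15229808  0.1226232 ] 7.025791714699721
[[0.2, 0.1], [-0.3, -0.0], [0.1, -0.0]]
22.7, 10.6, 25.5 ,  0.000, -0.001, -0.001 
22.7, 10.6, 25.5 ,  0.000, -0.001, -0.001 
22.7, 10.6, 25.5 ,  0.000, -0.001, -0.001 
22.7, 10.7, 25.5 ,  0.000, -0.001, -0.001 
--
-0.0, 0.0, 18.7 ,  -0.000, -0.000, 0.000 
-0.0, 0.0, 18.7 ,  -0.000, -0.000, 0.000 
-0.0, 0.0, 18.7 ,  -0.000, -0.000, -0.000 
--
```

Emit:
carry_out:
  commands: [23,12,25,0,0,0,23,12,25,0,0,0,22,12,25,0,0,0,22,12,25,0,0,0,0,0,0,0,0,0]

```text
time_s: 6.48
tcp_pos: [0.5062, -0.154, 0.0575]
ee_rot: [[0.118, -0.993, -0.003], [-0.993, -0.118, -0.0], [-0.0, 0.003, -1.0]]
wrist_force: [-0.1, 0.9, 0.5]
gripper_width: 0.46
```

```bash
python3 - <<'E'
from plan import *
where()
plan([([.511,-.1515,.003],Rdown(7.1))],[4])
E
```

```text
t 6.47 tcp [ 0.5062 -0.154   0.0575] F [-0.1  0.9  0.5] w 40.0 j [  0.7  23.4 -24.9   0.  -41.9   6.1]
[[0.118, -0.993, -0.003], [-0.993, -0.118, -0.0], [-0.0, 0.003, -1.0]]
-0.5, -1.3, 13.6 ,  0.001, 0.000, -0.001 
-0.5, -1.3, 13.6 ,  0.001, 0.000, -0.001 
-0.5, -1.3, 13.6 ,  0.001, 0.000, -0.001 
-0.5, -1.3, 13.6 ,  0.001, 0.000, -0.001 
--
```

Emit:
carry_out:
  commands: [-0.5,-1,14,0,0,0,-0.5,-1,14,0,0,0,-0.5,-1,13,0,0,0,-0.5,-1,12,0,0,0,0,0,0,0,0,0]

```text
time_s: 7.1
tcp_pos: [0.512, -0.1498, 0.0016]
ee_rot: [[0.121, -0.993, -0.001], [-0.993, -0.121, -0.0], [0.0, 0.001, -1.0]]
wrist_force: [-1.2, -0.1, -0.5]
gripper_width: 0.461
```

```bash
python3 - <<'E'
from plan import *
where()
plan([([.511,-.1515,.002],Rdown(7.1))],[1])
E
```

```text
t 7.1 tcp [ 0.512  -0.1498  0.0016] F [-1.2 -0.1 -0.5] w 40.1 j [  1.1  28.7 -27.    0.  -34.4   5.8]
[[0.121, -0.993, -0.001], [-0.993, -0.121, -0.0], [0.0, 0.001, -1.0]]
1.6, 1.2, -0.4 ,  0.001, -0.000, -0.003 
--
```

Emit:
carry_out:
  commands: [0,0,-0.5,0,0,0,0,0,0,0,0,0,0,0,0,0,0,0,0,0,0,0,0,0,0,0,0,0,0,0]
  grip: 0

```text
time_s: 7.72
tcp_pos: [0.5128, -0.1498, 0.0033]
ee_rot: [[0.121, -0.993, 0.002], [-0.993, -0.121, -0.0], [0.001, -0.002, -1.0]]
wrist_force: [-0.6, 0.7, -1.6]
gripper_width: 0.105
```

```bash
python3 - <<'E'
from plan import *
where()
im=capture("top");crop(im,270,180,180,150,4,"pics/t4.png")
im=capture("wrist");crop(im,0,0,640,480,1,"pics/w4.png")
plan([([.50,-.10,.25],Rdown(20)),([.45,.05,.30],Rdown(41))],[5,5])
E
```

```text
t 7.72 tcp [ 0.5128 -0.1498  0.0033] F [-0.6  0.7 -1.6] w 9.1 j [  1.1  28.5 -26.9   0.  -34.5   5.8]
[[0.121, -0.993, 0.002], [-0.993, -0.121, -0.0], [0.001, -0.002, -1.0]]
-10.2, 1.2, -49.3 ,  -0.000, -0.000, -0.046 
-10.2, 0.8, -49.3 ,  -0.000, -0.000, -0.046 
-10.2, 0.3, -49.3 ,  -0.000, -0.000, -0.046 
-10.3, -0.1, -49.3 ,  -0.000, -0.000, -0.046 
-10.3, -0.6, -49.3 ,  -0.000, -0.000, -0.046 
--
-31.6, -0.9, -10.0 ,  -0.000, 0.000, -0.073 
-31.5, -3.2, -10.0 ,  -0.000, 0.000, -0.073 
-31.1, -5.5, -10.0 ,  -0.000, 0.000, -0.073 
-30.7, -7.7, -10.0 ,  -0.000, 0.000, -0.073 
-30.0, -10.0, -10.0 ,  -0.000, 0.000, -0.073 
--
```

View pics/w4.png

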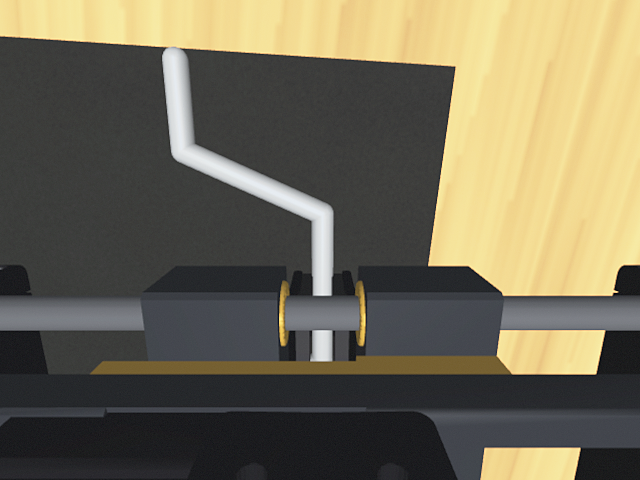

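```bash
python3 - <<'E'
from fit import *
Pb=np.array([[60,-105,5],[60,-64,5],[0,-37,5]])/1e3
x,r=fit(Pb,[("wrist",i,p) for i,p in enumerate([(174,49),(182,150),(322,212)])],[.5,-.15,.1]);print(x,np.degrees(x[2]));print(r.round(1).tolist())
st=sense();R=np.array(st['ee_rot']);print("bow in tool",R.T@(np.array([x[0],x[1],.005])-st['tcp_pos']))
E
```

```text
[ 0.51377453 -0.15116555  0.12578531] 7.206967165758001
[[-1.0, -1.9], [0.9, 1.5], [0.1, 0.8]]
bow in tool [ 0.0015145  -0.00084669 -0.00170025]
```

Emit:
carry_out:
  commands: [-5,1,-20,0,0,-0.02,-10,1,-40,0,0,-0.046,-10,0,-49,0,0,-0.046,-10,0,-49,0,0,-0.046,-10,0,-49,0,0,-0.046]

```text
time_s: 8.45
tcp_pos: [0.4971, -0.1052, 0.2101]
ee_rot: [[0.323, -0.946, -0.015], [-0.946, -0.323, 0.0], [-0.005, 0.014, -1.0]]
wrist_force: [-0.2, 0.1, -0.7]
gripper_width: 0.102
```

```bash
python3 - <<'E'
from plan import *
where()
im=capture("wrist");crop(im,0,0,640,480,1,"pics/w5.png")
plan([([.45,.05,.30],Rdown(41))],[5])
E
```

```text
t 8.45 tcp [ 0.4971 -0.1052  0.2101] F [-0.2  0.1 -0.7] w 8.9 j [  6.3  11.7 -16.2  -0.1 -63.   12.6]
[[0.323, -0.946, -0.015], [-0.946, -0.323, 0.0], [-0.005, 0.014, -1.0]]
-32.6, -0.5, -16.5 ,  0.000, -0.000, -0.077 
-32.5, -3.0, -16.5 ,  0.000, -0.000, -0.077 
-32.2, -5.4, -16.5 ,  0.000, -0.000, -0.077 
-31.7, -7.9, -16.5 ,  0.000, -0.000, -0.077 
-31.0, -10.3, -16.5 ,  0.000, -0.000, -0.077 
--
```

View pics/w5.png

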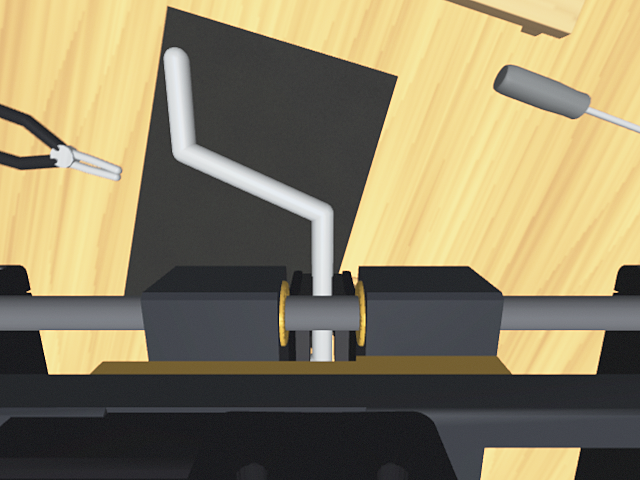

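Emit:
carry_out:
  commands: [-33,0,-16,0,0,-0.077,-33,-3,-16,0,0,-0.077,-32,-5,-16,0,0,-0.077,-32,-8,-16,0,0,-0.077,-31,-10,-16,0,0,-0.077]

```text
time_s: 9.12
tcp_pos: [0.4447, 0.0531, 0.2984]
ee_rot: [[0.663, -0.749, -0.003], [-0.749, -0.663, 0.0], [-0.002, 0.002, -1.0]]
wrist_force: [1.0, 0.9, -1.4]
gripper_width: 0.101
```

```bash
cat > ov.py <<'E'
from fit import *
def stand_lines(x):
    c,s=np.cos(x[2]),np.sin(x[2]);R=np.array([[c,-s,0],[s,c,0],[0,0,1]])
    L=[]
    b=[[65,-125,26],[-85,-125,26],[-85,125,26],[65,125,26]]
    L.append(b+[b[0]])
    for y0 in(85,-85):
        for y in (y0-6,y0+6):
            L.append([[-22,y,26],[-22,y,144],[-19,y,144],[-7,y,132],[-7,y,120],[7,y,120],[7,y,132],[19,y,144],[22,y,144],[22,y,26]])
    th=np.linspace(0,2*np.pi,40);L.append(np.c_[-83.5+25.5*np.cos(th),25.5*np.sin(th),30+0*th])
    return [np.array(l)/1e3@R.T+[x[0],x[1],0] for l in L]
def overlay(im,n,x,C=None,sub=(0,0),s=5,size=None):
    w,h=size; o=cv2.resize(im[sub[1]:sub[1]+h,sub[0]:sub[0]+w],None,fx=s,fy=s,interpolation=cv2.INTER_CUBIC).copy()
    for l in stand_lines(x):
        p=((proj(n,l,C)-sub+.5)*s-.5); cv2.polylines(o,[np.round(p).astype(int)],False,(0,255,0),1)
    return o[:,:,::-1]
E
python3 - <<'E'
from ov import *
x=[0.57193551,0.27647032,0.71497762]
for n,sub,size in [("top",(100,170),(150,135)),("scene",(395,300),(145,100))]:
    im=cv2.imread(f"pics/{n}0.png")[:,:,::-1]
    cv2.imwrite(f"pics/ov_{n}.png",overlay(im,n,x,None,sub,5,size))
from plan import where
where()
E
```

```text
t 9.12 tcp [0.4447 0.0531 0.2984] F [ 1.   0.9 -1.4] w 8.8 j [ 27.7   1.5 -15.   -0.1 -73.6  13.9]
[[0.663, -0.749, -0.003], [-0.749, -0.663, 0.0], [-0.002, 0.002, -1.0]]
```

View pics/ov_top.png

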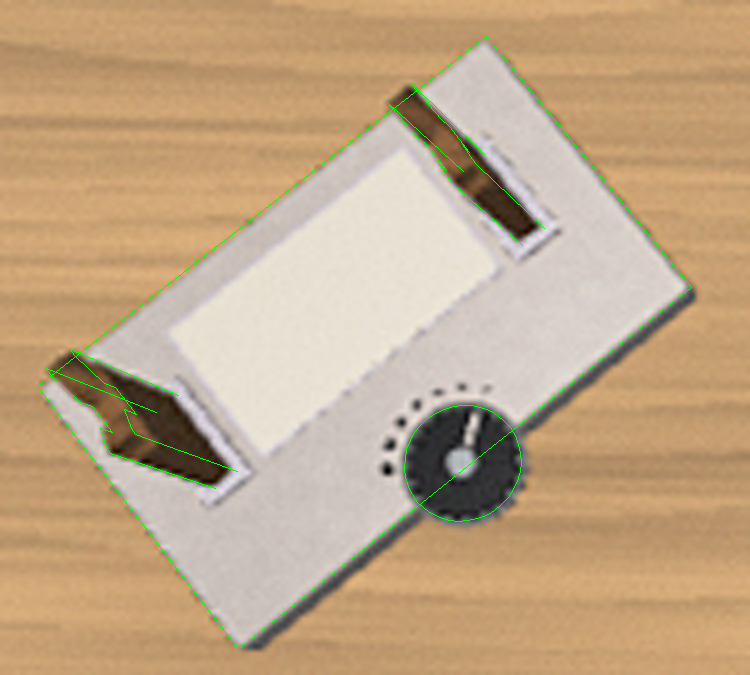

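View pics/ov_scene.png

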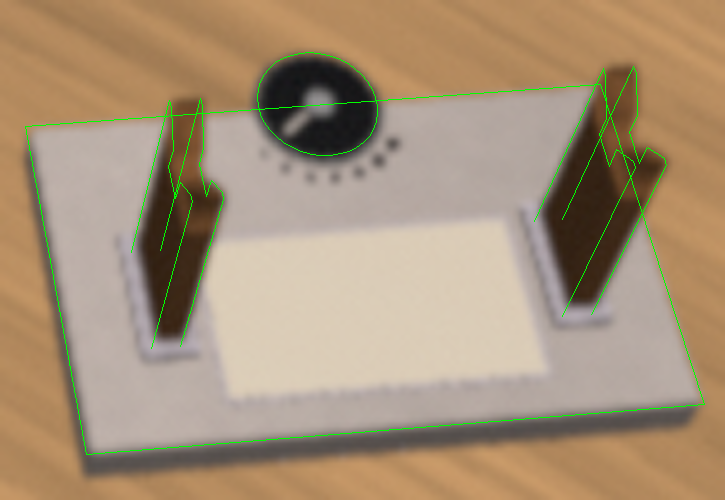

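```bash
cat > kin.py <<'E'
import numpy as np
from scipy.optimize import least_squares
D=[((.24075,-.57612,.22145),(-52.506,22.092,.3805,-.03,-68.41,-14.816)),
((.4524,-.2941,.226),(-16,13.7,-11,-.3,-65.4,14.4)),
((.531,-.2464,.1557),(-9.2,21.6,-10.3,-.4,-58.5,16.5)),
((.5346,-.2572,.0106),(-10,31.7,-18.7,.3,-38.7,16.7)),
((.5302,-.095,.0043),(7.2,28.6,-26.5,.4,-34.5,-.6)),
((.5596,-.0591,.0034),(10.5,30.5,-22.8,.2,-36.7,-3.5)),
((.5443,-.0558,.1589),(11.2,18,-15.5,.1,-57.1,-4.3)),
((.5062,-.154,.0575),(.7,23.4,-24.9,0,-41.9,6.1)),
((.4971,-.1052,.2101),(6.3,11.7,-16.2,-.1,-63,12.6)),
((.4447,.0531,.2984),(27.7,1.5,-15,-.1,-73.6,13.9))]
def pl(p,j):
    a,L1,o1,L2,o2,h,L,d=p; j=np.radians(j)
    al=j[1]-j[2]; pt=al-j[4]
    rho=a+L1*np.sin(j[1]+o1)+L2*np.cos(al+o2)+L*np.cos(pt)
    z=h+L1*np.cos(j[1]+o1)-L2*np.sin(al+o2)-L*np.sin(pt)
    return rho,z
def f(p,Lfix=None):
    e=[]
    for q,j in D:
        p_=p if Lfix is None else np.r_[p[:6],Lfix,p[7]]
        rho,z=pl(p_,j); r2=np.hypot(rho,p_[7])
        t=np.radians(j[0]); x=rho*np.cos(t)+p_[7]*np.sin(t); y=rho*np.sin(t)-p_[7]*np.cos(t)
        e+=[x-q[0],y-q[1],z-q[2]]
    return np.array(e)
if __name__=="__main__":
    r=least_squares(lambda p:np.r_[f(p,.25),.01*(p-[0,.4,0,.4,0,.4,.25,.16])],[0,.4,0,.4,0,.4,.25,.16])
    print(r.x.round(4),np.abs(f(r.x,.25)).max())
E
python3 kin.py
```

```text
[ 0.002   0.5655 -0.0025  0.4199 -0.002   0.1014  0.25    0.1597] 0.001625544005342372
```

```bash
python3 - <<'E'
from plan import *
t=cv2.imread("pics/top0.png")[:,:,::-1];s=cv2.imread("pics/scene0.png")[:,:,::-1]
crop(t,70,80,100,100,6,"pics/cup_t.png");crop(s,420,400,100,80,6,"pics/cup_s.png")
E
```

```text
(no output)
```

View pics/cup_t.png

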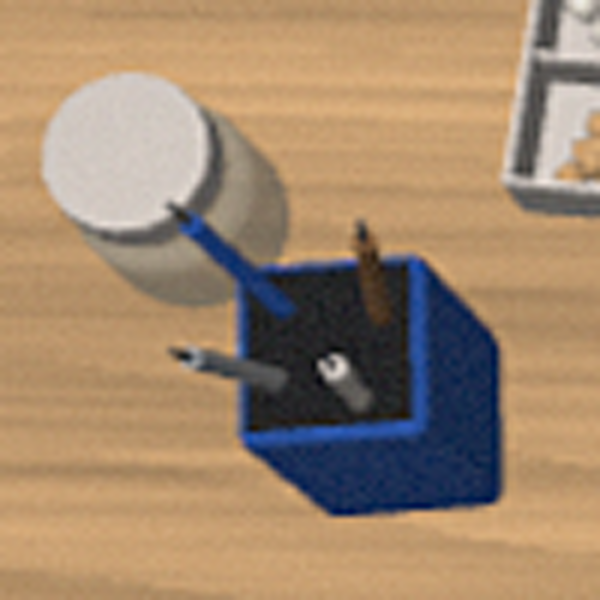

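View pics/cup_s.png

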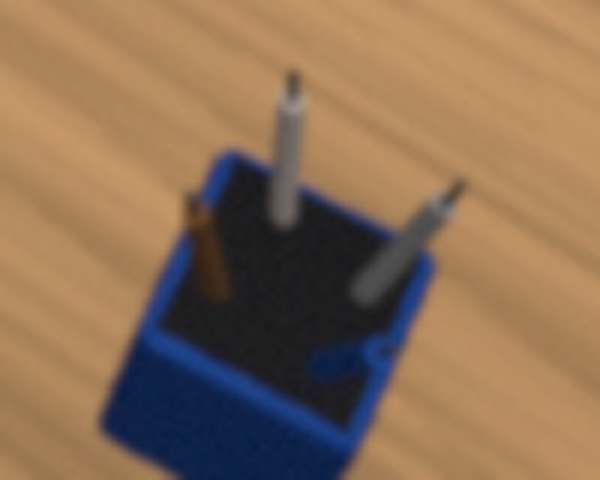

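```bash
python3 - <<'E'
from plan import *
for px in [(125.8,165.5),(152.8,163.3)]: print(ray("top",px,0))
for a,b in [((178,353),(462,185)),((325,360),(293,75)),((362,228),(195,200))]:
    print("pen tip",tri([("top",(70+a[0]/6,80+a[1]/6)),("scene",(420+b[0]/6,400+b[1]/6))]))
for a,b in [((243,437),(435,262)),((418,425),(228,155)),((418,262),(150,335))]:
    print("rim",tri([("top",(70+a[0]/6,80+a[1]/6)),("scene",(420+b[0]/6,400+b[1]/6))]))
# planned wrist etc
sx=np.array([.755,.6555,0])
N=np.array([.572,.2765,.125])
for phi in (35,45,55):
    f=np.radians(phi);bow=N+.06*np.sin(f)*sx-[0,0,.06*np.cos(f)]
    back=np.cos(f)*sx+[0,0,np.sin(f)]
    dn=np.sin(f)*sx-[0,0,np.cos(f)]
    for d in (.05,.07,.16,.25): print(phi,d,"axis",(bow+d*back).round(3),"lower 95",(bow+d*back+.095*dn).round(3),"lower37",(bow+d*back+.037*dn).round(3))
E
```

```text
[0.73417952 0.39844616 0.        ]
[0.74063853 0.33602418 0.        ]
pen tip [0.7417164  0.39614724 0.15191508]
pen tip [0.74034647 0.34392623 0.15282333]
pen tip [0.78835892 0.33771309 0.14987484]
rim [0.73474189 0.40035026 0.08564164]
rim [0.74093318 0.336359   0.08542547]
rim [0.80240805 0.34284826 0.08455761]
35 0.05 axis [0.629 0.326 0.105] lower 95 [0.67  0.362 0.027] lower37 [0.645 0.34  0.074]
35 0.07 axis [0.641 0.337 0.116] lower 95 [0.682 0.372 0.038] lower37 [0.657 0.351 0.086]
35 0.16 axis [0.697 0.385 0.168] lower 95 [0.738 0.421 0.09 ] lower37 [0.713 0.399 0.137]
35 0.25 axis [0.753 0.433 0.219] lower 95 [0.794 0.469 0.141] lower37 [0.769 0.447 0.189]
45 0.05 axis [0.631 0.327 0.118] lower 95 [0.681 0.372 0.051] lower37 [0.65  0.345 0.092]
45 0.07 axis [0.641 0.337 0.132] lower 95 [0.692 0.381 0.065] lower37 [0.661 0.354 0.106]
45 0.16 axis [0.689 0.378 0.196] lower 95 [0.74  0.423 0.129] lower37 [0.709 0.396 0.17 ]
45 0.25 axis [0.737 0.42  0.259] lower 95 [0.788 0.464 0.192] lower37 [0.757 0.437 0.233]
55 0.05 axis [0.631 0.328 0.132] lower 95 [0.69  0.379 0.077] lower37 [0.654 0.347 0.11 ]
55 0.07 axis [0.639 0.335 0.148] lower 95 [0.698 0.386 0.093] lower37 [0.662 0.355 0.127]
55 0.16 axis [0.678 0.369 0.222] lower 95 [0.737 0.42  0.167] lower37 [0.701 0.389 0.2  ]
55 0.25 axis [0.717 0.403 0.295] lower 95 [0.776 0.454 0.241] lower37 [0.74  0.423 0.274]
```

```bash
python3 - <<'E'
from plan import *
plan([([.5257,.2383,.215],Rdown(40.97))],[5])
E
```

```text
-17.0, -36.7, 16.6 ,  0.000, 0.000, 0.002 
-17.0, -36.7, 16.6 ,  0.000, 0.000, 0.002 
-17.1, -36.6, 16.7 ,  0.000, 0.000, 0.002 
-17.2, -36.6, 16.7 ,  0.000, 0.000, 0.002 
-17.3, -36.6, 16.7 ,  0.000, 0.000, 0.002 
--
```

Emit:
carry_out:
  commands: [-17,-37,17,0,0,0.002,-17,-37,17,0,0,0.002,-17,-37,17,0,0,0.002,-17,-36,17,0,0,0.002,-17,-34,15,0,0,0.002]

```text
time_s: 9.75
tcp_pos: [0.5244, 0.2422, 0.2151]
ee_rot: [[0.655, -0.755, 0.001], [-0.755, -0.655, 0.003], [-0.002, -0.003, -1.0]]
wrist_force: [0.0, 0.1, -1.2]
gripper_width: 0.099
```

Emit:
carry_out:
  commands: [0,0,0,0,0,0]

```text
time_s: 9.88
tcp_pos: [0.5239, 0.2436, 0.212]
ee_rot: [[0.657, -0.754, -0.003], [-0.754, -0.657, 0.001], [-0.003, 0.002, -1.0]]
wrist_force: [-0.5, -0.3, -1.5]
gripper_width: 0.1
```

```bash
python3 - <<'E'
from plan import *
where()
im=capture("scene");crop(im,380,250,160,120,5,"pics/s6.png");cv2.imwrite("pics/s6full.png",im[:,:,::-1])
im=capture("wrist");crop(im,0,0,640,480,1,"pics/w6.png")
plan([([.5257,.2383,.17],Rdown(40.97))],[2])
E
```

```text
t 9.88 tcp [0.5239 0.2436 0.212 ] F [-0.5 -0.3 -1.5] w 8.7 j [ 40.9  18.   -7.2  -0.2 -65.    0.2]
[[0.657, -0.754, -0.003], [-0.754, -0.657, 0.001], [-0.003, 0.002, -1.0]]
2.1, 0.5, 21.9 ,  -0.000, 0.001, -0.000 
2.0, 0.5, 21.9 ,  -0.000, 0.001, -0.000 
--
```

View pics/s6.png

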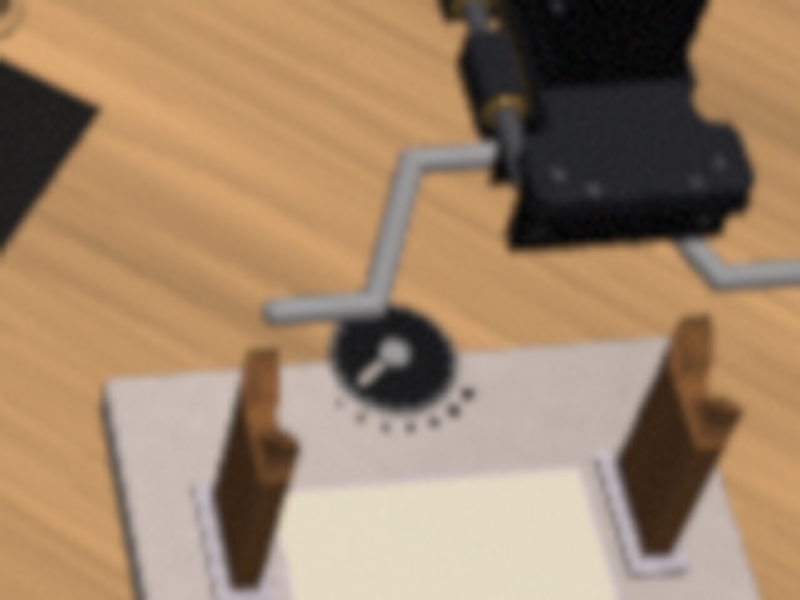

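View pics/w6.png

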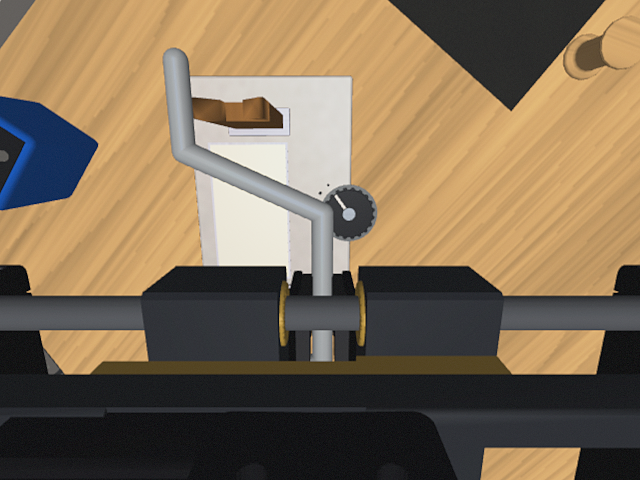

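The bar is above the stand. In the wrist view the right post's notch is near (247,108), the base corners are at (192,77) and (351,76), and the hub is at (349,213). I'll check the model overlay against that.

```bash
python3 - <<'E'
from ov import *
im=cv2.imread("pics/w6.png")[:,:,::-1]
x=[0.57193551,0.27647032,0.71497762]
cv2.imwrite("pics/ov_w6.png",overlay(im,"wrist",x,None,(150,40),3,(260,220)))
P=np.array([[65,-125,26],[-85,-125,26],[-83.5,0,30]])/1e3
ob=[("wrist",0,(191.5,76.5)),("wrist",1,(351.5,76)),("wrist",2,(349,213.5))]
y,r=fit(P,ob,x);print(y,np.degrees(y[2]),r.round(1).tolist())
E
```

```text
[0.57063411 0.27491294 0.7137758 ] 40.8963406064669 [[-4.3, -0.6], [3.1, 0.1], [1.4, 1.1]]
```

View pics/ov_w6.png

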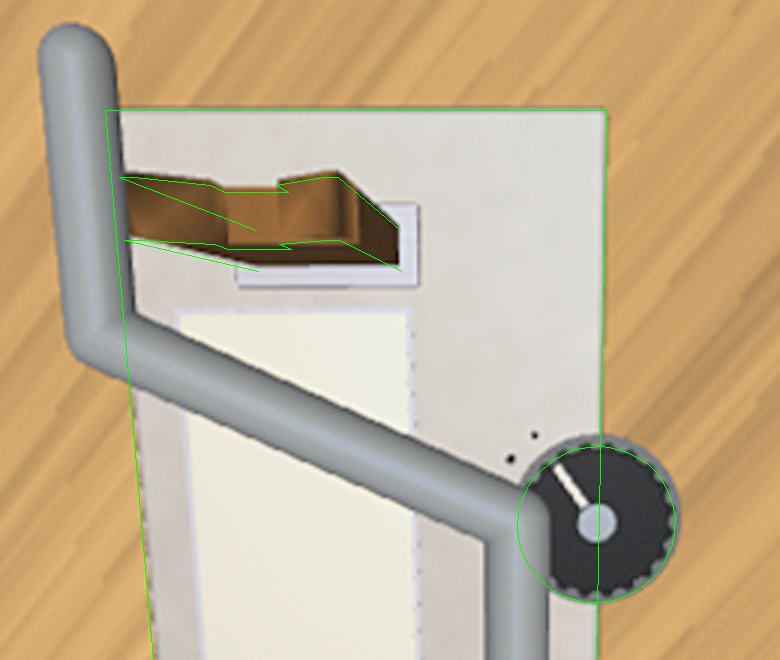

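Emit:
carry_out:
  commands: [2,0.5,20,0,0.001,0,2,0.5,20,0,0.001,0,1,0,16,0,0,0,0,0,0,0,0,0]

```text
time_s: 10.48
tcp_pos: [0.5262, 0.2343, 0.1596]
ee_rot: [[0.653, -0.757, 0.004], [-0.757, -0.653, 0.003], [0.0, -0.005, -1.0]]
wrist_force: [0.1, -0.7, -0.5]
gripper_width: 0.104
```

```bash
python3 - <<'E'
from ov import *
from plan import *
where()
x=[0.57193551,0.27647032,0.71497762]
im=capture("wrist")
cv2.imwrite("pics/ov_w7.png",overlay(im,"wrist",x,None,(150,20),3,(260,200)))
im=capture("scene");crop(im,380,250,160,120,5,"pics/s7.png")
plan([([.5257,.2383,.125],Rdown(40.97))],[3])
E
```

```text
t 10.47 tcp [0.5262 0.2343 0.1596] F [ 0.1 -0.7 -0.5] w 9.0 j [ 40.1  20.2 -12.    0.  -57.5   0.6]
[[0.653, -0.757, 0.004], [-0.757, -0.653, 0.003], [0.0, -0.005, -1.0]]
-1.1, -0.2, 12.1 ,  -0.003, -0.000, -0.001 
-1.1, -0.2, 12.1 ,  -0.003, -0.000, -0.001 
-1.1, -0.2, 12.1 ,  -0.003, -0.000, -0.001 
--
```

View pics/ov_w7.png

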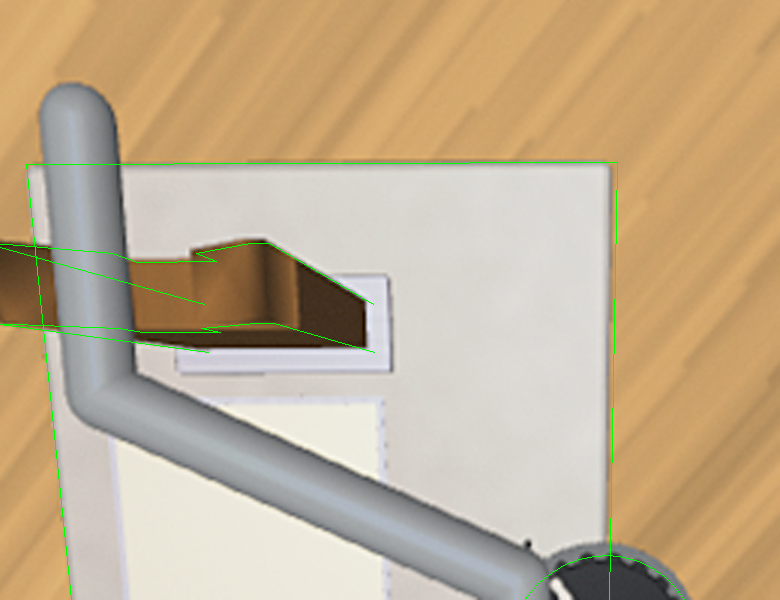

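View pics/s7.png

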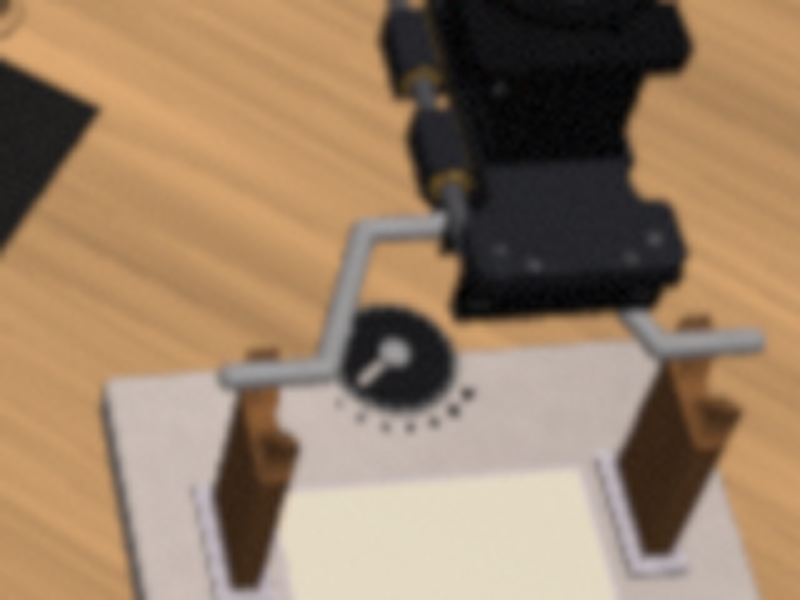

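```bash
python3 - <<'E'
from ov import *
x=[0.57193551,0.27647032,0.71497762]
c,s=np.cos(x[2]),np.sin(x[2]);Rt=np.array([[c,s],[-s,c]])
S=lambda p:Rt@(np.array(p[:2])-x[:2])*1e3
for a in [(82,180),(92,330)]:
    for z in (.158,.1613,.165): print(z,S(ray("wrist",(a[0]/3+150-.3,a[1]/3+20-.3),z)))
st=sense();R=np.array(st['ee_rot'])
for b in [(60,-85),(60,85),(0,0)]:
    P=np.array(st['tcp_pos'])+R@np.array([.0015-b[1]/1e3,-.0008-b[0]/1e3,-.0017]); print("pred",b,S(P),P[2])
# right edge check
print("front edge",S(ray("wrist",(608/3+150,300/3+20),.026)),"back",S(ray("wrist",(40/3+150,300/3+20),.026)))
E
```

```text
0.158 [  1.94626452 -97.61845862]
0.1613 [  0.68867751 -97.02631545]
0.165 [ -0.72134428 -96.36239735]
0.158 [  2.50149307 -77.21131809]
0.1613 [  1.23283917 -77.02593285]
0.165 [ -0.18959096 -76.81807669]
pred (60, -85) [ -0.14815814 -88.51059145] 0.16356875336824617
pred (60, 85) [ 0.27268288 81.48878567] 0.16338254674716468
pred (0, 0) [-59.93540991  -3.36293173] 0.16296827845598164
front edge [-82.80879039 -91.51822166] back [ 65.97665681 -91.96312279]
```

Emit:
carry_out:
  commands: [-1,-0.5,10,-0.002,0,0,-1,-0.5,10,-0.002,0,0,-1,-0.5,8,-0.002,0,0,0,0,0,0,0,0]

```text
time_s: 11.08
tcp_pos: [0.527, 0.2393, 0.1328]
ee_rot: [[0.654, -0.756, 0.004], [-0.756, -0.654, 0.002], [0.001, -0.004, -1.0]]
wrist_force: [-1.3, -0.5, -0.9]
gripper_width: 0.102
```

```bash
python3 - <<'E'
from ov import *
from plan import *
where()
im=capture("wrist");crop(im,150,0,260,200,3,"pics/w8.png")
im=capture("scene");crop(im,380,250,160,120,5,"pics/s8.png")
E
```

```text
t 11.07 tcp [0.527  0.2393 0.1328] F [-1.3 -0.5 -0.9] w 8.9 j [ 40.5  22.  -13.6   0.1 -54.2   0.3]
[[0.654, -0.756, 0.004], [-0.756, -0.654, 0.002], [0.001, -0.004, -1.0]]
```

View pics/w8.png

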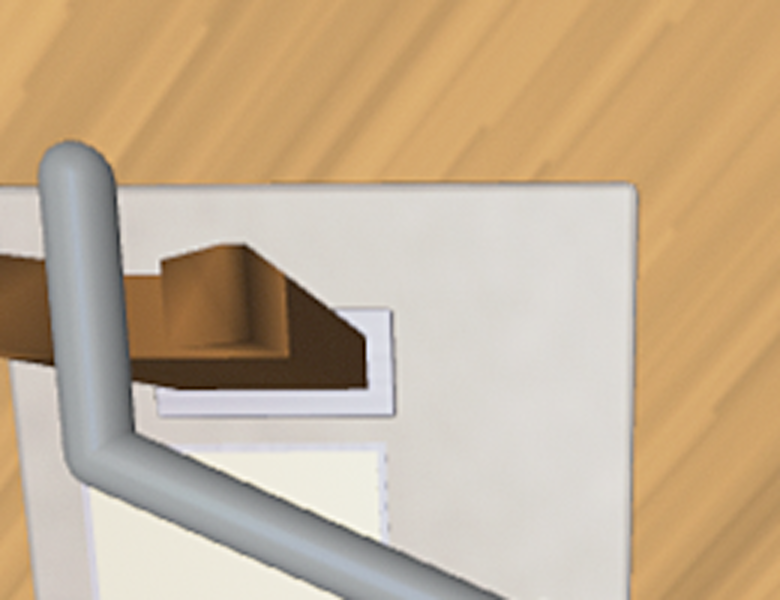

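View pics/s8.png

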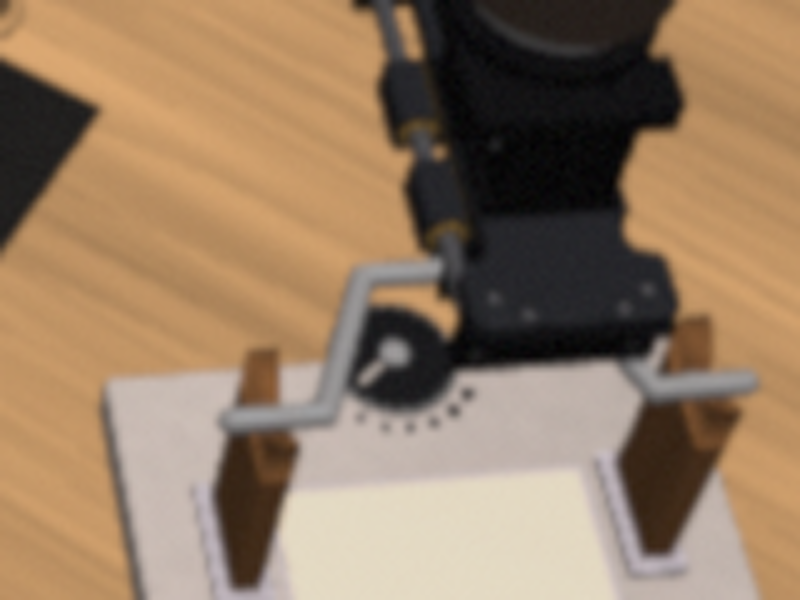

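Emit:
carry_out:
  commands: [0,0,5,-0.002,0,0,0,0,3,-0.002,0,0,0,0,0,0,0,0]

```text
time_s: 11.55
tcp_pos: [0.527, 0.2393, 0.1263]
ee_rot: [[0.654, -0.756, 0.002], [-0.756, -0.654, -0.0], [0.001, -0.001, -1.0]]
wrist_force: [-2.9, -1.4, 1.2]
gripper_width: 0.105
```

```bash
python3 - <<'E'
from ov import *
from plan import *
where()
x=[0.57193551,0.27647032,0.71497762]
c,s=np.cos(x[2]),np.sin(x[2]);Rt=np.array([[c,s],[-s,c]])
st=sense();print("stand tcp",Rt@(st['tcp_pos'][:2]-x[:2])*1e3)
im=capture("wrist");crop(im,150,0,260,200,3,"pics/w9.png")
E
```

```text
t 11.55 tcp [0.527  0.2393 0.1263] F [-2.9 -1.4  1.2] w 9.1 j [ 40.5  22.5 -13.9   0.1 -53.6   0.3]
[[0.654, -0.756, 0.002], [-0.756, -0.654, -0.0], [0.001, -0.001, -1.0]]
stand tcp [-58.32143212   1.35073615]
```

View pics/w9.png

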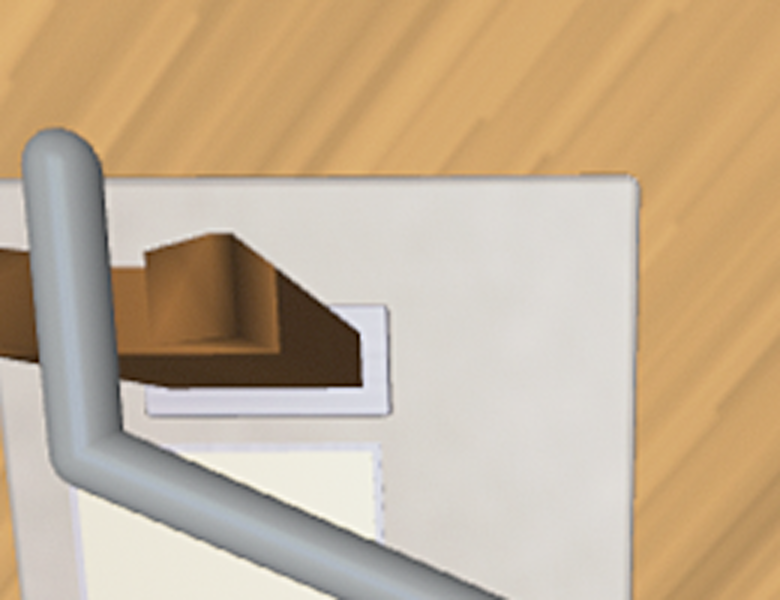

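Emit:
carry_out:
  commands: [0,1.5,3,0,0,0,0,-0.5,9,0,0,0,0,-2,9,0,0,0]

```text
time_s: 11.98
tcp_pos: [0.5282, 0.2398, 0.1051]
ee_rot: [[0.654, -0.756, 0.003], [-0.756, -0.654, 0.001], [0.002, -0.003, -1.0]]
wrist_force: [-2.8, -1.4, 2.0]
gripper_width: 0.103
```

```bash
cat > sp.py <<'E'
from ov import *
from plan import *
x=[0.57193551,0.27647032,0.71497762]
c,s=np.cos(x[2]),np.sin(x[2]);Rt=np.array([[c,s],[-s,c]])
def stand():
    where();st=sense();q=Rt@(st['tcp_pos'][:2]-x[:2])*1e3
    z=st['tcp_pos'][2]*1e3+1.7
    print("stand tcp",q.round(1),"bow z",z.round(1),"phi from x",np.degrees(np.arcsin(np.clip(-q[0]/60,-1,1))),"phi from z",np.degrees(np.arccos(np.clip((125-z)/60,-1,1))),"F stand",(Rt@st['wrist_force'][:2]).round(1))
E
python3 - <<'E'
from sp import *
stand()
im=capture("scene");crop(im,380,250,160,120,5,"pics/s9.png")
E
```

```text
t 11.97 tcp [0.5282 0.2398 0.1051] F [-2.8 -1.4  2. ] w 8.9 j [ 40.5  23.9 -15.2   0.1 -50.8   0.3]
[[0.654, -0.756, 0.003], [-0.756, -0.654, 0.001], [0.002, -0.003, -1.0]]
stand tcp [-57.1   0.9] bow z 106.8 phi from x 72.04554698885902 phi from z 72.35927826056933 F stand [-3.   0.8]
```

View pics/s9.png

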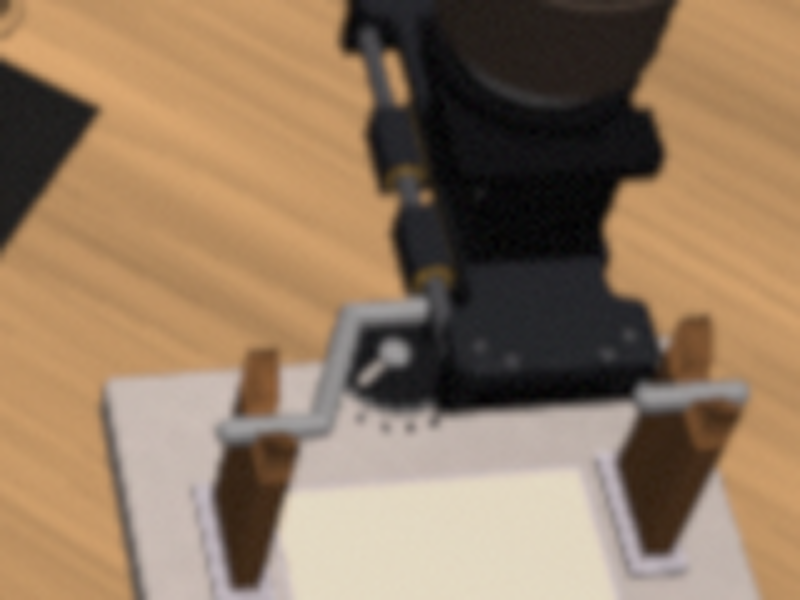

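Emit:
carry_out:
  commands: [0,-2,6,0,0,0,0,-3,6,0,0,0,0,-6,8.5,0,0,0,0,-7.5,7.5,0,0,0]

```text
time_s: 12.52
tcp_pos: [0.5426, 0.2521, 0.0734]
ee_rot: [[0.654, -0.756, 0.001], [-0.756, -0.654, -0.001], [0.002, -0.0, -1.0]]
wrist_force: [-1.5, -1.9, 1.3]
gripper_width: 0.1
```

```bash
python3 - <<'E'
from sp import *
stand()
E
```

```text
t 12.53 tcp [0.5426 0.2521 0.0734] F [-1.5 -1.9  1.3] w 8.7 j [ 40.5  27.6 -14.2   0.1 -48.1   0.3]
[[0.654, -0.756, 0.001], [-0.756, -0.654, -0.001], [0.002, -0.0, -1.0]]
stand tcp [-38.1   0.8] bow z 75.1 phi from x 39.39937011314736 phi from z 33.66372427797696 F stand [-2.4 -0.5]
```

Emit:
carry_out:
  commands: [0,-4.5,2.5,0,0,0,0,-4.5,2.5,0,0,0,0,-5,2,0,0,0,0,-5,2,0,0,0]

```text
time_s: 13.02
tcp_pos: [0.5563, 0.2641, 0.0612]
ee_rot: [[0.653, -0.757, -0.004], [-0.757, -0.653, -0.005], [0.001, 0.006, -1.0]]
wrist_force: [-2.9, -3.2, -1.2]
gripper_width: 0.104
```

```bash
python3 - <<'E'
from sp import *
stand()
im=capture("scene");crop(im,380,250,160,120,5,"pics/s10.png")
im=capture("wrist");crop(im,0,0,640,480,1,"pics/w10.png")
E
```

```text
t 13.03 tcp [0.5563 0.2641 0.0612] F [-2.9 -3.2 -1.2] w 9.1 j [ 40.5  30.  -11.9   0.1 -48.4   0.3]
[[0.653, -0.757, -0.004], [-0.757, -0.653, -0.005], [0.001, 0.006, -1.0]]
stand tcp [-20.    0.9] bow z 62.9 phi from x 19.439524071329412 phi from z 0.0 F stand [-4.3 -0.5]
```

View pics/s10.png

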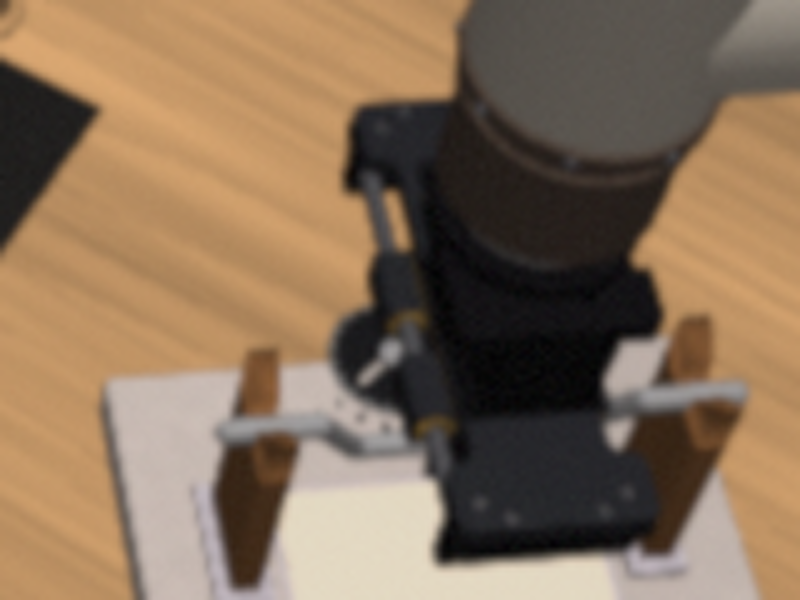

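View pics/w10.png

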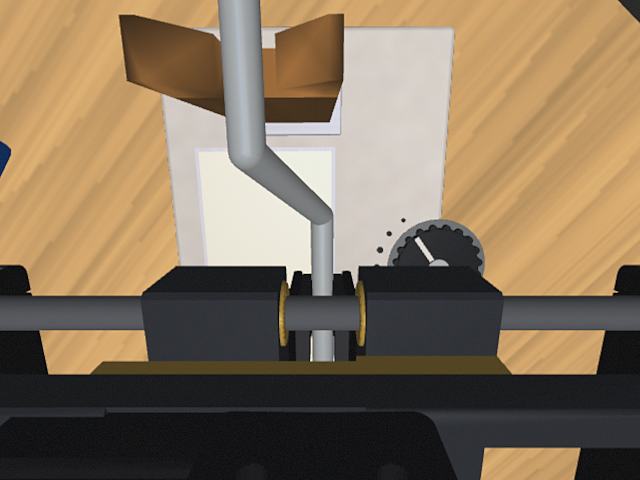

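Emit:
carry_out:
  commands: [0,-5,0.5,0,0,0,0,-5,0.5,-0.005,0,0,0,-4,0,0,0,0,0,0,0,0,0,0]

```text
time_s: 13.62
tcp_pos: [0.5651, 0.2719, 0.0576]
ee_rot: [[0.652, -0.758, -0.014], [-0.758, -0.652, -0.011], [-0.0, 0.018, -1.0]]
wrist_force: [-1.5, -2.2, -1.3]
gripper_width: 0.1
```

```bash
python3 - <<'E'
from sp import *
stand()
im=capture("wrist");crop(im,0,0,640,480,1,"pics/w11.png")
E
```

```text
t 13.62 tcp [0.5651 0.2719 0.0576] F [-1.5 -2.2 -1.3] w 8.7 j [ 40.5  31.5  -9.8  -0.  -49.7   0.3]
[[0.652, -0.758, -0.014], [-0.758, -0.652, -0.011], [-0.0, 0.018, -1.0]]
stand tcp [-8.2  1.1] bow z 59.3 phi from x 7.820248107622261 phi from z 0.0 F stand [-2.6 -0.7]
```

View pics/w11.png

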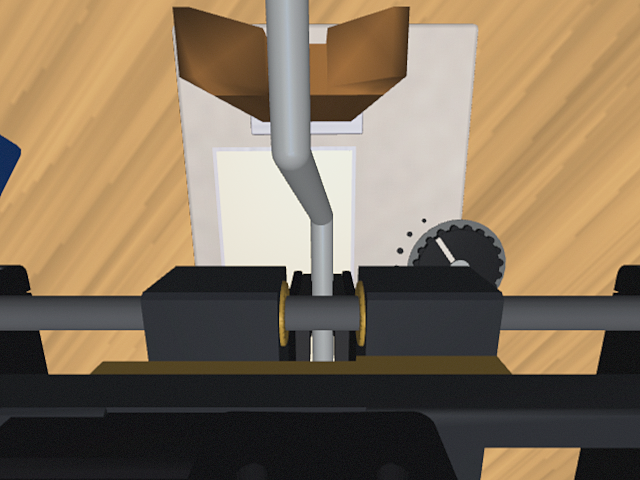

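Emit:
carry_out:
  commands: [0,-4,-1,0,0,0,0,-4,0,0,0,0,0,0,0,0,0,0]

```text
time_s: 14.05
tcp_pos: [0.5716, 0.2777, 0.0587]
ee_rot: [[0.652, -0.758, -0.013], [-0.758, -0.652, -0.011], [-0.001, 0.017, -1.0]]
wrist_force: [-2.4, -2.5, -3.9]
gripper_width: 0.1
```

```bash
python3 - <<'E'
from sp import *
stand()
E
```

```text
t 14.05 tcp [0.5716 0.2777 0.0587] F [-2.4 -2.5 -3.9] w 8.7 j [ 40.5  32.1  -8.5  -0.  -50.4   0.3]
[[0.652, -0.758, -0.013], [-0.758, -0.652, -0.011], [-0.001, 0.017, -1.0]]
stand tcp [0.5 1.2] bow z 60.4 phi from x -0.4749104883609353 phi from z 0.0 F stand [-3.5 -0.2]
```

Emit:
carry_out:
  commands: [0,0,0,0,0,0,0,0,0,0,0,0,0,0,0,0,0,0,0,0,0,0,0,0,0,0,0,0,0,0]
  grip: 55

```text
time_s: 14.68
tcp_pos: [0.5775, 0.2823, 0.0638]
ee_rot: [[0.654, -0.756, 0.002], [-0.756, -0.654, -0.001], [0.002, -0.001, -1.0]]
wrist_force: [0.0, 0.5, -0.0]
gripper_width: 0.577
```

```bash
python3 - <<'E'
from sp import *
stand()
im=capture("wrist");crop(im,0,0,640,480,1,"pics/w12.png")
im=capture("scene");crop(im,380,250,160,120,5,"pics/s12.png")
E
```

```text
t 14.68 tcp [0.5775 0.2823 0.0638] F [ 0.   0.5 -0. ] w 50.2 j [ 40.5  31.9  -8.    0.2 -50.1   0.3]
[[0.654, -0.756, 0.002], [-0.756, -0.654, -0.001], [0.002, -0.001, -1.0]]
stand tcp [8.  0.8] bow z 65.5 phi from x -7.690003243028646 phi from z 7.417209001907833 F stand [0.4 0.4]
```

View pics/w12.png

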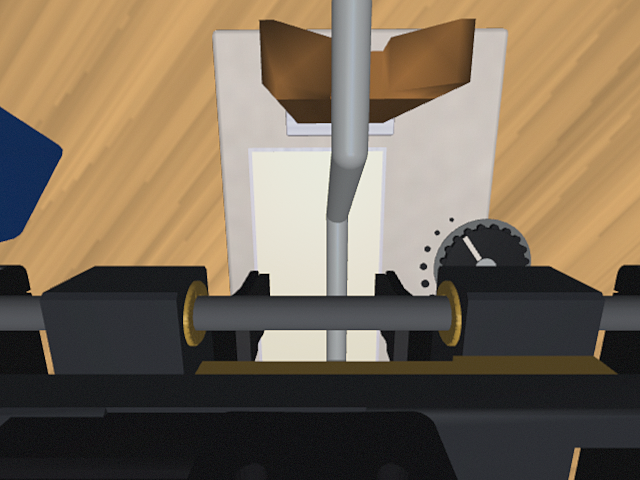

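View pics/s12.png

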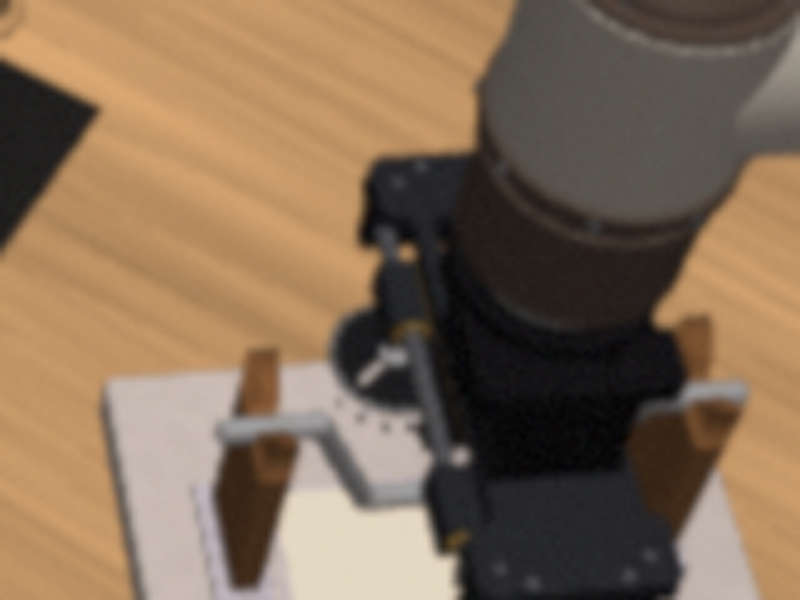

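Emit:
carry_out:
  commands: [0,5,-15,0,0,0,0,3,-30,0,0,0,0,0,-45,0,0,0,0,0,-50,0,0,0,0,0,-40,0,0,0]
  grip: 60

```text
time_s: 15.4
tcp_pos: [0.5686, 0.2749, 0.2489]
ee_rot: [[0.654, -0.756, -0.004], [-0.756, -0.654, -0.006], [0.002, 0.007, -1.0]]
wrist_force: [-0.0, 0.7, -0.2]
gripper_width: 0.688
```

```bash
python3 - <<'E'
from sp import *
stand()
im=capture("wrist");crop(im,0,0,640,480,1,"pics/w13.png")
im=capture("scene");crop(im,380,250,160,120,5,"pics/s13.png")
E
```

```text
t 15.4 tcp [0.5686 0.2749 0.2489] F [-0.   0.7 -0.2] w 59.8 j [ 40.5  22.    4.1   0.1 -72.5   0.3]
[[0.654, -0.756, -0.004], [-0.756, -0.654, -0.006], [0.002, 0.007, -1.0]]
stand tcp [-3.5  1. ] bow z 250.6 phi from x 3.3476477768523365 phi from z 180.0 F stand [0.4 0.6]
```

View pics/w13.png

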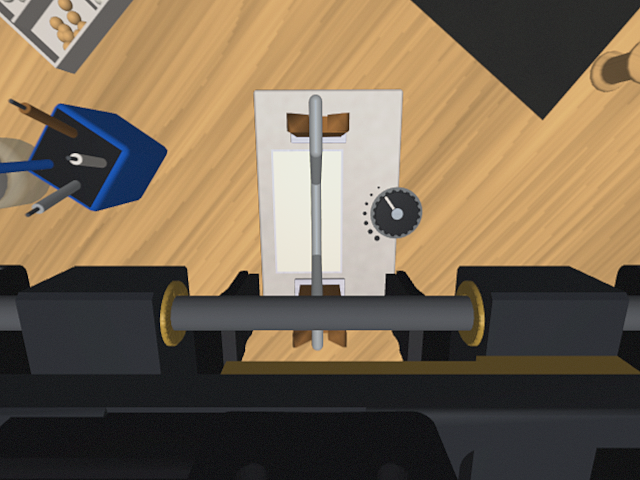

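View pics/s13.png

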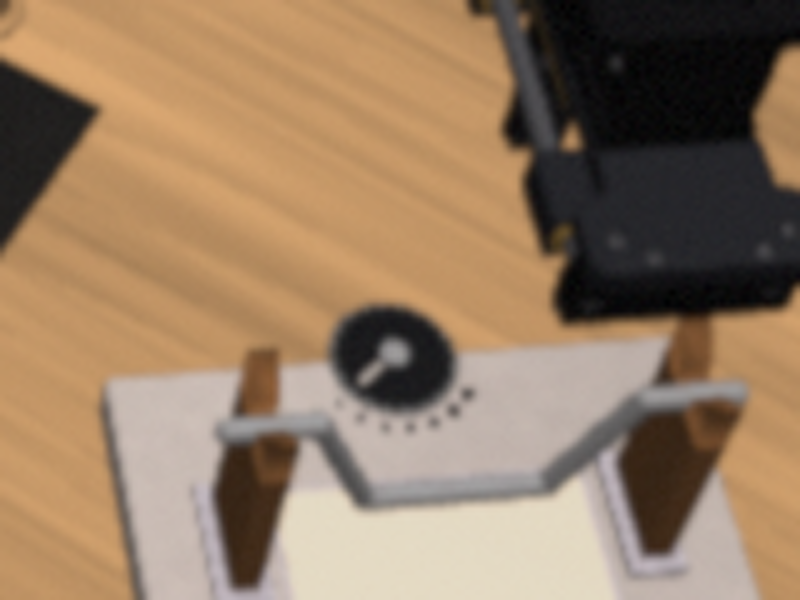

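The bar hangs in both notches, bow down, ends centred in the grooves. Next is the dimmer: move in front of the wheel with the tool turned 90°.

```bash
cat >> sp.py <<'E'
def W(q,z): return np.r_[Rt.T@(np.array(q)/1e3)+x[:2],z]
E
python3 - <<'E'
from sp import *
for px in [(397,213.5)]:
    p=ray("wrist",px,.03);print("hub",p,Rt@(p[:2]-x[:2])*1e3)
for y in (-85,85):print(proj("wrist",W((0,y),.125)))
plan([(W((-128,7),.2),Rdown(131))],[9])
E
```

```text
hub [0.51212309 0.22321766 0.03      ] [-80.07730162  -0.99844778]
[[322.48280543 125.76330742]]
[[322.6729535 327.9673538]]
-0.7, 14.1, 5.8 ,  0.000, -0.001, -0.175 
-3.2, 13.8, 5.8 ,  0.000, -0.001, -0.175 
-5.5, 13.0, 5.9 ,  0.000, -0.001, -0.175 
-7.7, 11.9, 5.9 ,  0.000, -0.001, -0.175 
-9.6, 10.4, 5.9 ,  0.000, -0.001, -0.175 
-11.3, 8.5, 5.9 ,  0.000, -0.001, -0.175 
-12.6, 6.4, 5.9 ,  0.000, -0.001, -0.175 
-13.5, 4.1, 5.9 ,  0.000, -0.001, -0.175 
-14.0, 1.7, 5.9 ,  0.000, -0.001, -0.175 
--
```

Emit:
carry_out:
  commands: [-1,14,0,0,0,-0.175,-3,14,0,0,0,-0.175,-5.5,13,0,0,0,-0.175,-8,12,6,0,0,-0.175,-10,10,10,0,0,-0.175]
  grip: 0

```text
time_s: 16.12
tcp_pos: [0.5126, 0.2303, 0.24]
ee_rot: [[0.999, 0.046, 0.009], [0.046, -0.999, 0.003], [0.009, -0.003, -1.0]]
wrist_force: [0.2, 0.3, -0.1]
gripper_width: 0.208
```

Emit:
carry_out:
  commands: [-11,8.5,10,0,0,-0.175,-13,6.5,10,0,0,-0.175,-13.5,4,10,0,0,-0.175,-14,2,10,0,0,-0.175]

```text
time_s: 16.62
tcp_pos: [0.4667, 0.1911, 0.1999]
ee_rot: [[0.718, 0.696, 0.01], [0.696, -0.718, 0.004], [0.01, 0.004, -1.0]]
wrist_force: [-0.6, -0.3, 0.9]
gripper_width: 0.002
```

```bash
python3 - <<'E'
from sp import *
stand()
im=capture("wrist");crop(im,0,0,640,480,1,"pics/w14.png")
plan([(W((-128,7),.1),Rdown(131))],[3])
E
```

```text
t 16.62 tcp [0.4667 0.1911 0.1999] F [-0.6 -0.3  0.9] w 0.2 j [ 40.9  11.  -18.7   0.2 -59.7  93.1]
[[0.718, 0.696, 0.01], [0.696, -0.718, 0.004], [0.01, 0.004, -1.0]]
stand tcp [-135.4    4.6] bow z 201.6 phi from x 90.0 phi from z 180.0 F stand [-0.7  0.2]
3.3, -0.6, 32.8 ,  0.001, -0.002, 0.019 
3.3, -0.6, 32.8 ,  0.001, -0.002, 0.019 
3.4, -0.7, 32.8 ,  0.001, -0.002, 0.019 
--
```

View pics/w14.png

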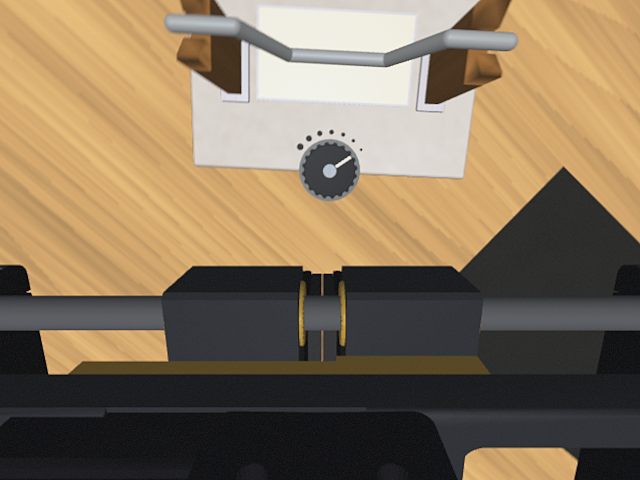

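Emit:
carry_out:
  commands: [2,-1,45,0,-0.002,0.019,2,-1,50,0,-0.002,0.019,1,-1,45,0,-0.002,0.019,0,0,30,0,-0.002,0,0,0,0,0,0,0]

```text
time_s: 17.3
tcp_pos: [0.4694, 0.1969, 0.0283]
ee_rot: [[0.763, 0.646, 0.008], [0.646, -0.763, 0.001], [0.007, 0.004, -1.0]]
wrist_force: [-0.1, -0.4, 1.3]
gripper_width: 0.003
```

```bash
python3 - <<'E'
from sp import *
stand()
im=capture("wrist");crop(im,0,0,640,480,1,"pics/w15.png")
plan([(W((-128,7),.017),Rdown(131))],[1])
E
```

```text
t 17.3 tcp [0.4694 0.1969 0.0283] F [-0.1 -0.4  1.3] w 0.2 j [ 41.2  24.3 -29.8   0.4 -35.6  88.7]
[[0.763, 0.646, 0.008], [0.646, -0.763, 0.001], [0.007, 0.004, -1.0]]
stand tcp [-129.6    7.1] bow z 30.0 phi from x 90.0 phi from z 0.0 F stand [-0.3 -0.2]
0.2, -0.0, 12.7 ,  0.004, -0.010, -0.013 
--
```

View pics/w15.png

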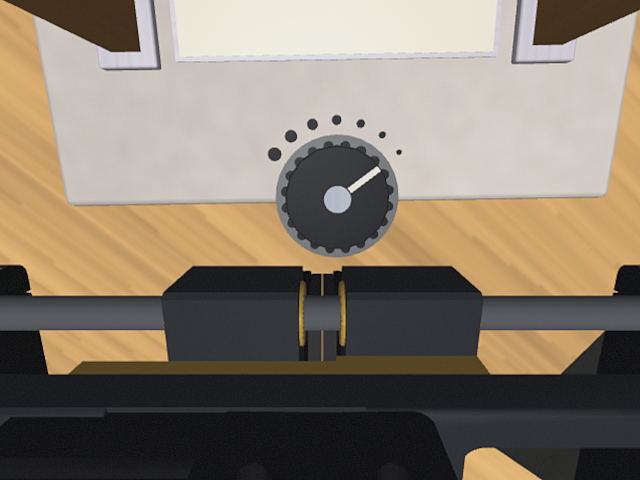

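Emit:
carry_out:
  commands: [0,0,8,0,-0.005,-0.01,4,0,4,0,-0.005,0,4,0,0,0,0,0,0,0,0,0,0,0]

```text
time_s: 17.85
tcp_pos: [0.4773, 0.2033, 0.0205]
ee_rot: [[0.757, 0.653, 0.004], [0.653, -0.757, -0.002], [0.001, 0.004, -1.0]]
wrist_force: [-0.6, 0.2, -0.3]
gripper_width: 0.006
```

```bash
python3 - <<'E'
from sp import *
stand()
E
```

```text
t 17.85 tcp [0.4773 0.2033 0.0205] F [-0.6  0.2 -0.3] w 0.5 j [ 41.2  25.8 -28.5   0.4 -35.6  89.3]
[[0.757, 0.653, 0.004], [0.653, -0.757, -0.002], [0.001, 0.004, -1.0]]
stand tcp [-119.4    6.8] bow z 22.2 phi from x 90.0 phi from z 0.0 F stand [-0.3  0.6]
```

Emit:
carry_out:
  commands: [1.5,0,2,0,0,0,1.5,0,2,0,0,0]

```text
time_s: 18.1
tcp_pos: [0.4777, 0.2033, 0.017]
ee_rot: [[0.758, 0.652, -0.0], [0.652, -0.758, -0.006], [-0.004, 0.004, -1.0]]
wrist_force: [-5.6, -3.0, 7.0]
gripper_width: 0.002
```

```bash
python3 - <<'E'
from sp import *
stand()
E
```

```text
t 18.1 tcp [0.4777 0.2033 0.017 ] F [-5.6 -3.   7. ] w 0.1 j [ 41.1  26.3 -28.4   0.4 -35.5  89.3]
[[0.758, 0.652, -0.0], [0.652, -0.758, -0.006], [-0.004, 0.004, -1.0]]
stand tcp [-119.1    6.6] bow z 18.7 phi from x 90.0 phi from z 0.0 F stand [-6.2  1.4]
```

Emit:
carry_out:
  commands: [2,4,0,0,0,0,2,4,0,0,0,0,2,4,0,0,0,0]

```text
time_s: 18.48
tcp_pos: [0.4835, 0.1942, 0.0162]
ee_rot: [[0.759, 0.651, -0.014], [0.651, -0.759, -0.014], [-0.02, 0.001, -1.0]]
wrist_force: [-6.1, -2.2, 4.7]
gripper_width: 0.003
```

```bash
python3 - <<'E'
from sp import *
stand()
im=capture("wrist");crop(im,220,90,240,190,3,"pics/w16.png")
E
```

```text
t 18.48 tcp [0.4835 0.1942 0.0162] F [-6.1 -2.2  4.7] w 0.2 j [ 39.8  26.8 -27.4   0.2 -36.9  90.7]
[[0.759, 0.651, -0.014], [0.651, -0.759, -0.014], [-0.02, 0.001, -1.0]]
stand tcp [-120.7   -4.1] bow z 17.9 phi from x 90.0 phi from z 0.0 F stand [-6.   2.3]
```

View pics/w16.png

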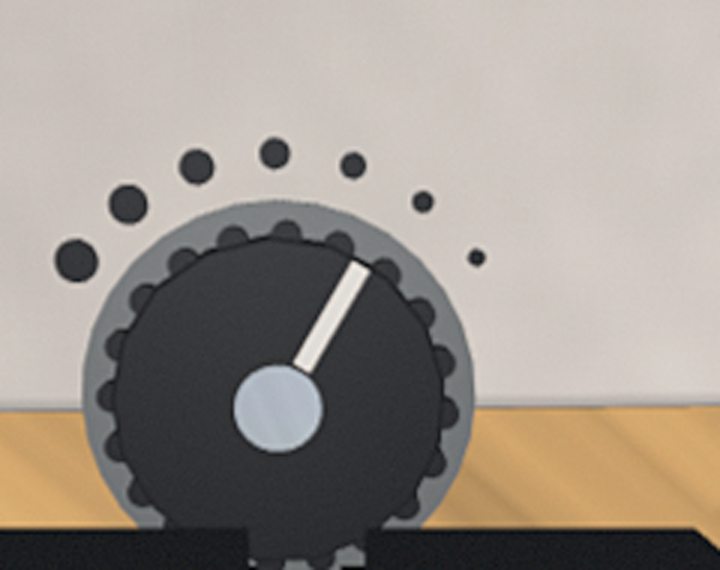

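Emit:
carry_out:
  commands: [2,4,0,0,0.005,0,2,4,0,0,0.005,0]

```text
time_s: 18.77
tcp_pos: [0.4893, 0.1884, 0.0159]
ee_rot: [[0.759, 0.651, -0.012], [0.651, -0.759, -0.012], [-0.017, 0.001, -1.0]]
wrist_force: [-4.9, -0.7, 2.2]
gripper_width: 0.005
```

```bash
python3 - <<'E'
from sp import *
stand()
im=capture("wrist");crop(im,220,90,240,190,3,"pics/w17.png")
E
```

```text
t 18.77 tcp [0.4893 0.1884 0.0159] F [-4.9 -0.7  2.2] w 0.4 j [ 38.9  27.  -27.1   0.1 -36.8  91.7]
[[0.759, 0.651, -0.012], [0.651, -0.759, -0.012], [-0.017, 0.001, -1.0]]
stand tcp [-120.2  -12.4] bow z 17.6 phi from x 90.0 phi from z 0.0 F stand [-4.2  2.7]
```

View pics/w17.png

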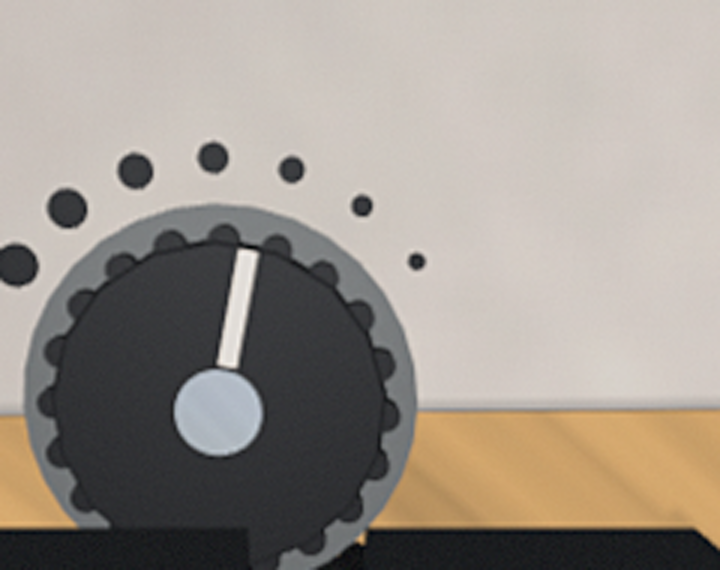

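Emit:
carry_out:
  commands: [2,3,0,0,0,0]

```text
time_s: 18.95
tcp_pos: [0.4929, 0.1864, 0.0159]
ee_rot: [[0.759, 0.651, -0.013], [0.651, -0.759, -0.013], [-0.018, 0.002, -1.0]]
wrist_force: [-2.6, -5.5, 3.1]
gripper_width: 0.006
```

```bash
python3 - <<'E'
from sp import *
stand()
im=capture("wrist");crop(im,220,90,240,190,3,"pics/w18.png")
E
```

```text
t 18.95 tcp [0.4929 0.1864 0.0159] F [-2.6 -5.5  3.1] w 0.5 j [ 38.4  27.2 -26.7   0.2 -37.1  92. ]
[[0.759, 0.651, -0.013], [0.651, -0.759, -0.013], [-0.018, 0.002, -1.0]]
stand tcp [-118.7  -16.2] bow z 17.6 phi from x 90.0 phi from z 0.0 F stand [-5.6 -2.5]
```

View pics/w18.png

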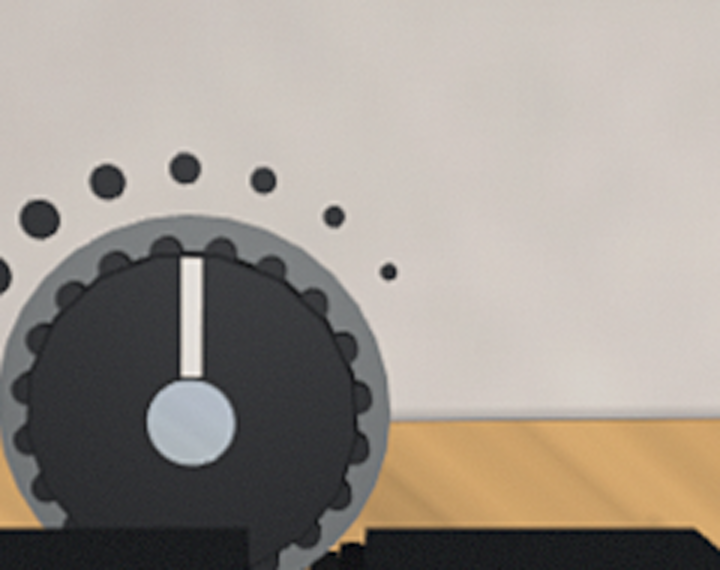

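Emit:
carry_out:
  commands: [-6,0,0,0,0,0,-12,0,0,0,0,0,-15,0,-10,0,0,0,0,0,-40,0,0,0,0,0,-45,0,0,0]

```text
time_s: 19.62
tcp_pos: [0.4683, 0.1653, 0.1124]
ee_rot: [[0.758, 0.652, -0.009], [0.652, -0.759, -0.011], [-0.014, 0.002, -1.0]]
wrist_force: [1.4, 0.0, -0.5]
gripper_width: 0.007
```

Emit:
carry_out:
  commands: [0,0,-30,0,0,0,0,0,-30,0,0,0,0,0,0,0,0,0,0,0,0,0,0,0,0,0,0,0,0,0]

```text
time_s: 20.25
tcp_pos: [0.4679, 0.1657, 0.18]
ee_rot: [[0.758, 0.652, 0.001], [0.652, -0.758, -0.002], [-0.001, 0.002, -1.0]]
wrist_force: [0.3, -0.1, 0.3]
gripper_width: 0.005
```

```bash
python3 - <<'E'
from sp import *
stand()
im=capture("wrist");crop(im,0,0,640,480,1,"pics/w19.png");crop(im,240,60,180,160,4,"pics/w19c.png")
im=capture("scene");cv2.imwrite("pics/s19.png",im[:,:,::-1]);crop(im,380,270,160,120,5,"pics/s19c.png")
im=capture("top");cv2.imwrite("pics/t19.png",im[:,:,::-1])
E
```

```text
t 20.25 tcp [0.4679 0.1657 0.18  ] F [ 0.3 -0.1  0.3] w 0.4 j [ 38.4  11.7 -21.    0.2 -57.4  92.3]
[[0.758, 0.652, 0.001], [0.652, -0.758, -0.002], [-0.001, 0.002, -1.0]]
stand tcp [-151.2  -15.4] bow z 181.7 phi from x 90.0 phi from z 160.97996274345385 F stand [ 0.2 -0.3]
```

View pics/w19.png

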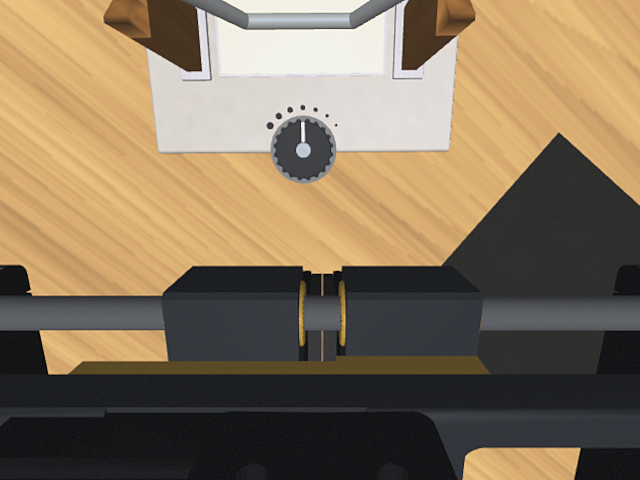

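View pics/w19c.png

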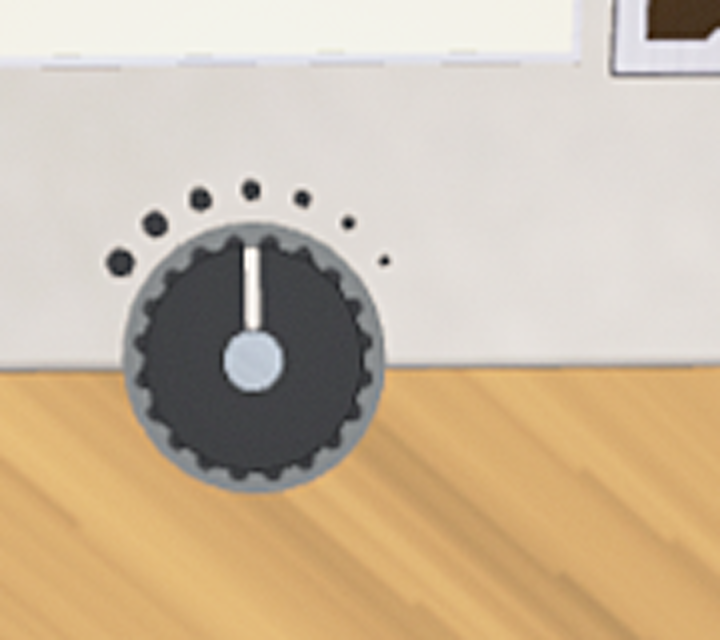

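View pics/s19c.png

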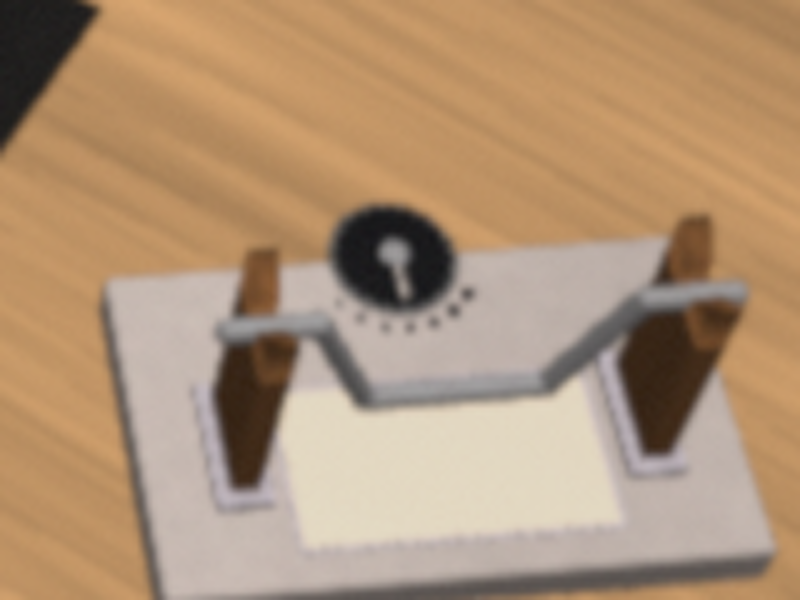

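View pics/t19.png

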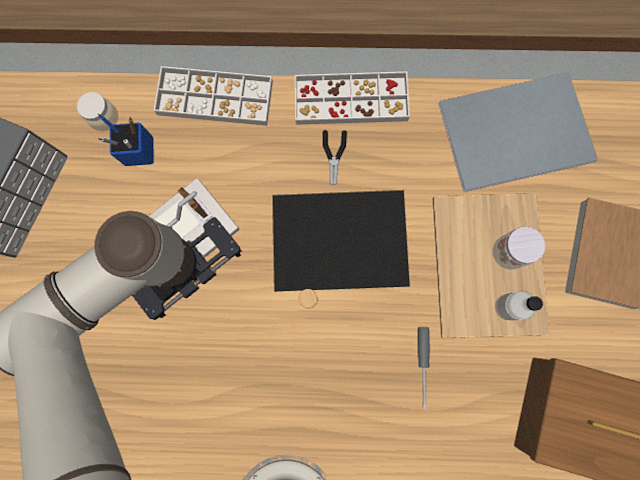

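The line points at the fourth dot, the bar hangs seated in both notches, the other things are where they were, and the arm is free of contact.

```bash
python3 -c "
from station import *
print(finish_job())"
```

```text
the job is handed in; nothing more can be done
None
```

The job is done and handed in at about 20 s on the robot's clock; the hand-in gives no verdict.

**What I did**
- **Bar out:** I drew the bar out by its free end, laid it flat with the bow about 0.26 m from the riser centre, and let go.
- **Into the stand:** I took it again by the middle of the bow and lowered both ends into the notches. I then swung the bow down between the posts while still holding it, with about 3–5 N at the wrist, and released it without a drop.
- **Dimmer:** I rolled the wheel's front rim about 23 mm with the closed fingertips, pressing with about 4–6 N. Then I backed the arm off.

**Last checks**
- **Wheel:** the white line points at the fourth dot, three clicks up from off, and stayed there after the finger left.
- **Bar:** the scene view shows both ends seated in the notches with the bow hanging down, unchanged from the view about 5 s earlier.
- **Other things:** the jar, bottle, spool, screwdriver and pliers are where they were in the first top view.
- **Arm:** it is clear of everything, and the wrist force is about 0.

**Disagreement:** repeated wrist-camera estimates of the stand's position differed by 2–3 mm along its x axis. The pictures show the rod within the notch width, but I did not measure the ends' final positions to the millimetre.

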